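Tuck the flashing under the lapped shingles and hold it down

TASK

The square sealer bottle has toppled onto the roof sample board where the flashing belongs: first stand it upright on the bench beside the board and let go of it. Then pick up the angle flashing and slide the far edge of its flat leaf about 40 mm in under the lower course of shingles, square to the board and between the two end battens, without lifting the shingles or knocking over or shifting the spindle piece and the tin standing nearby. Finish while the fingers still hold the flashing pressed flat on the board with a gentle, steady push of about 10 N.

Things in the scene. Friction and masses are not known exactly. Their poses are not given: they have to be found in the camera images.
- roof_board: Plywood board fixed flat on the bench, 220 (x) x 260 (y) x 18 mm; origin: centre of underside, x away from robot at yaw 0. Bare deck x -110 to +20; from +20 on, three lower shingles (8 thick) over a slot 10 mm high, bounded by end battens at y = +-94 and a rear batten at x = +75. A nailed upper course covers x +66 to +110, its top 44 mm above the bench
- butt_edge (a point): Point on the deck surface (18 mm above the bench) straight below the middle of the near edge (butt) of the lower shingles, at the mouth of the slot; axes as the board's
- shingles (a joint): Lift angle of the lower shingles about a hinge along their rear edge, 80 mm behind butt_edge: 0 rad lying down, positive when the near edge is lifted. Gravity and a weak spring hold them down; 2 to 3 N upward at the near edge lifts them
- flashing: Loose aluminium angle, 150 g, on the bench left of the board. Flat leaf 70 (x) x 120 (y) x 4 mm; upstand 8 mm thick along its whole near edge (x -35 to -27), top 45 mm above the underside, can be pinched from above. Origin: centre of the leaf's underside; x points from upstand to the free edge to be tucked, z up
- flashing_edge (a point): Middle of the free (far) edge of the flashing's leaf, on its underside, 35 mm along x from the flashing's origin; axes as the flashing's
- bottle: Square white sealer bottle with round grey cap, about 90 g, lying on one side on the bare deck, cap roughly to the robot's right. Body 36 x 36 x 80 mm, then shoulder and cap (20 mm diameter) up to 110 mm. Origin: centre of its base; z runs from base to cap (level while it lies)
- spindle_part_5: Bystander: white turned spindle piece, 57 mm wide, 100 mm high, standing on the bench to the left or right of the board; origin at its foot, z up
- tin: Bystander: round beige tin, 70 mm diameter, 54 mm high, standing on the bench at the other side of the board; origin at its foot, z up
Not all that is in view belongs to the job. Several things have the shape of the bottle; the one meant has the colours described above.

How it is judged:
By the outcome, as a careful person would: the job done as asked, in the order asked, and still so for the second after the job is handed in, while the arm keeps its last pose, push and grip.
It also fails if it takes over 61 s, if anything falls off the work surface, if the arm or the gripper's body presses on something with over 40 N, if the wrist force passes 120 N, or if a joint passes its speed limit or range.

ROBOT

A 6-joint arm with a two-finger parallel gripper is mounted at the origin on a cart in front of the work surface, level with it; the furniture and walls round the work are solid. World frame = base frame: x ahead of the robot, y to its left, z up, the work surface at z = 0. Lengths are in m, angles in degrees, forces in N, time in s.
With the tool pointing down it reaches from about 0.25 to 0.725 m from the base axis. Payload 9.7 kg.
Tool frame: the origin (TCP) lies on the centre line of the jaws, within the pads' length; the fingertips stand 22 mm ahead of it and the grasp point (between the pads) lies 3 mm ahead of it; z points along the fingers, y is the direction in which the jaws open and shut (so a half turn about z gives the same grasp; the last joint's range is limited). The gripper opens to 85 mm and grips with 20 to 120 N. Pads are 22 mm wide; open, the fingers measure 114 mm over their backs; the gripper's body (76 mm by 85 mm) begins 54 mm behind the grasp point. The pads swing forward as they close: fully open they stand 13 mm farther back than shut.
Start: joints at [-64.515, 4.979, 10.078, 95.1, 0, 90], TCP at [0.237, -0.496, 0.218] pointing down, gripper open.
Joint ranges: [-179.16, 179.16], [-48.56, 103.87], [-65.8, 70.77], [-126.05, 130.52], [-82.76, 87.17], [-180, 180]. Speed limits (degrees/s): [127.2, 127.2, 147.25, 180, 180, 180].

INTERFACE

Orientations are given as [roll, pitch, yaw] about the fixed x, y, z axes, in that order (R = Rz(yaw) Ry(pitch) Rx(roll)).
In Python, from workcell import get_obs, camera, camera_params, job_done gives the robot as it stands.
- The arm moves only by the tool servo_tool, never from a script. Its argument "steps" is a list of rows, each an object of numbers: "x", "y", "z": the shift along the world's x, y, z in mm; "yaw": the turn about the world's z in degrees. A call has 1 to 12 rows; each row is the pose to reach, as a shift and turn from the pose measured when the call began; what a row does not reach only later rows make up. A row lasts 1/8 s, in which the tool goes at most 62.5 mm and 10.7 degrees, less where a joint would pass 70% of its speed; a pose out of reach is approached as far as the arm can. A call with a gripper value outside its range is refused whole. "grip" is the finger opening in mm, from 0 to 85.4, set as the call begins (left out, the last holds). The fingers move at their own pace and stop on an object; "grip_force" is the grip in N (left out, the last holds). Time passes only in rows, so rows that repeat a pose let the fingers close. It gives the time, the measured TCP pose, the force and the opening at its end, in the units of the state.
- get_obs(): the state, without advancing time (a new reading comes with each control period).
- camera(name): name is "scene" or "top" or "wrist"; returns (picture, depth): 400x640x3 uint8, red, green, blue; 400x640 float32, m along the optical axis (not along the pixel's ray), 0 where there is no reading.
- camera_params(name): a dict with "intrinsics" (3x3 intrinsics, pixels), "D" ([k1, k2, p1, p2, k3] as OpenCV has them; the pictures are not rectified), "rvec" (rotation vector, rad) and "tvec" (3), from world to camera coordinates, as OpenCV has them; the wrist camera has in their place "hand_eye" (4x4, takes a point from camera to tool coordinates, whose origin is the TCP and whose axes are the flange's). Camera axes: x right, y down, z forward; pixel columns grow to the right and rows downward; lengths in m; the calibration is good to about 2 mm. A picture is of the moment at which its call begins: read the wrist's pose just before it. camera_params takes no time and is no camera call.
- job_done(): hands the job in, once; it reports no verdict.
The state is a dict: "time": time; "q": joint angles; "qd": joint speeds; "joint_efforts": joint torques, N m; "ee_pos": TCP position; "tcp_rot": TCP orientation; "wrist_force": force on the tool from outside, world axes, zero at the start; "torque": the same for the moment, N m; "opening": finger opening in m.
Only numpy, scipy, OpenCV 4.12 (cv2) and the standard library are available. Lean on these libraries where they do the work, as an engineer would, in place of code of your own. Each camera call takes 0.05 s, during which the arm holds its last target.

## Working session

There is one attempt and no reset: what is moved stays moved. The work goes in short steps, Python scripts to look and compute and a tool call to move; the robot and the scene stay as the last step left them, time stands still between calls to the robot, and variables do not carry over. Pictures are saved under pics/ and viewed, and the job is handed in when it is done.

Besides the shell and the picture viewer there is one more tool, called after "Call:" as a command line: name --argument value ..., lists and objects as JSON in quotes. servo_tool: Moves the arm, as the interface text tells. Its arguments: {"type":"object","properties":{"steps":{"type":"array"},"grip":{"type":"number"},"grip_force":{"type":"number"}},"required":["steps"]}

```bash
mkdir -p pics; ls; cat > h.py <<'E'
import numpy as np, cv2, json
from workcell import get_obs, camera, camera_params
def snap(name,fn):
    o=get_obs(); im,d=camera(name); p=camera_params(name)
    cv2.imwrite(f'pics/{fn}.png',im[:,:,::-1]); 
    np.savez(f'pics/{fn}.npz',im=im,d=d,pos=o['ee_pos'],rot=o['tcp_rot'],**{k:np.array(v) for k,v in p.items()})
    return im,d
def load(fn): return np.load(f'pics/{fn}.npz')
def Rrpy(r):
    from scipy.spatial.transform import Rotation as R
    return R.from_euler('xyz',r,degrees=True).as_matrix()
def cloud(fn):
    """world xyz for each pixel"""
    z=load(fn); K=z['intrinsics'];D=z['D'];d=z['d']
    h,w=d.shape; u,v=np.meshgrid(np.arange(w),np.arange(h))
    n=cv2.undistortPoints(np.stack([u,v],-1).reshape(-1,1,2).astype(float),K,D).reshape(h,w,2)
    c=np.dstack([n*d[...,None],d])
    if 'rvec' in z:
        R=cv2.Rodrigues(z['rvec'])[0]; P=(c-z['tvec'].reshape(3))@R
    else:
        H=z['hand_eye']; P=c@H[:3,:3].T+H[:3,3]; P=P@Rrpy(z['rot']).T+z['pos']
    P[d==0]=np.nan
    return P
E
python3 - <<'E'
from h import *
o=get_obs();print(o)
snap('scene','s0');snap('top','t0')
E
```

```text
pics
{'time': 0.0, 'q': array([-6.45145519e+01,  5.01415518e+00,  1.00346965e+01,  9.50989967e+01,
        9.09140151e-04,  9.00003557e+01]), 'qd': array([ 0.08128308, -0.05127855, -0.06284549,  0.023855  , -0.02441917,
        0.08062406]), 'joint_efforts': array([ 1.25582017e-03, -5.20383167e+01,  4.64807475e+01,  1.61452655e-02,
        1.11858000e-05,  2.44199285e-06]), 'ee_pos': array([ 0.23655657, -0.49626449,  0.21685593]), 'tcp_rot': array([-1.79921545e+02, -9.08652190e-04,  2.54850911e+01]), 'wrist_force': array([ 0.88067697, -0.02420712,  0.82122212]), 'torque': array([ 0.04564548, -0.04141713,  0.01133399]), 'opening': 0.08520984888401766}
```

View pics/s0.png

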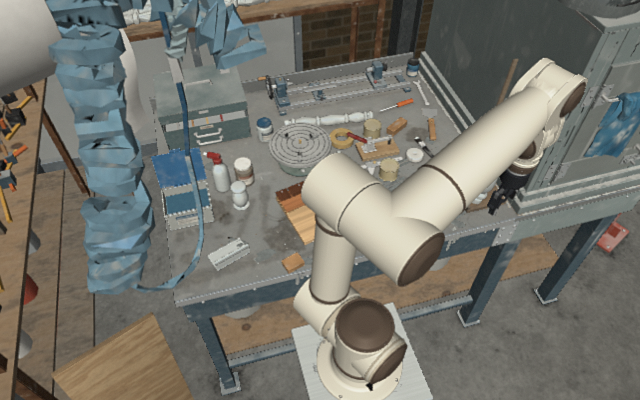

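View pics/t0.png

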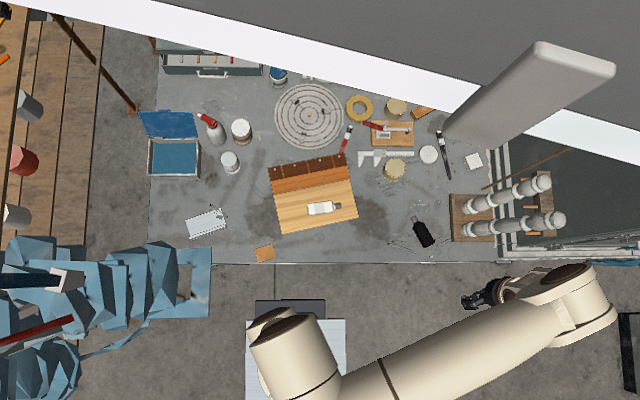

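```bash
python3 - <<'E'
from h import *
z=load('t0')
im=z['im'][90:270,170:450,::-1]
cv2.imwrite('pics/t0c.png',cv2.resize(im,None,fx=2.85,fy=2.85,interpolation=cv2.INTER_CUBIC))
P=cloud('t0')
for n,(u,v) in dict(bottle=(320,208),cap=(336,207),fl=(205,225),fl2=(226,217),spin=(230,160),tin=(395,168),tin2=(397,105),jar=(241,128),bench=(300,245),black=(424,234),deck=(290,205),sh=(300,182),up=(300,165),rd=(428,155)).items(): print(n,np.round(P[v,u],3))
E
```

```text
bottle [ 0.502 -0.076  0.05 ]
cap [ 0.507 -0.129  0.041]
fl [0.452 0.296 0.004]
fl2 [0.479 0.229 0.003]
spin [0.645 0.21  0.098]
tin [ 0.637 -0.328  0.052]
tin2 [ 0.86  -0.345  0.051]
jar [0.752 0.178 0.094]
bench [ 0.387 -0.013  0.001]
black [ 0.417 -0.419  0.042]
deck [0.516 0.02  0.023]
sh [ 0.59  -0.012  0.037]
up [ 0.646 -0.012  0.041]
rd [ 0.694 -0.457  0.016]
```

View pics/t0c.png

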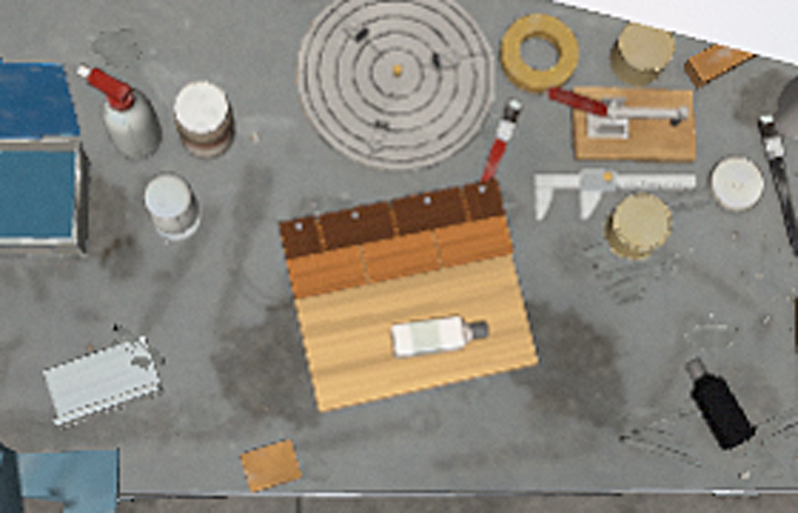

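```bash
cat >> h.py <<'E'
def rectfit(pts):
    r=cv2.minAreaRect((pts*1000).astype(np.float32)); return r
E
python3 - <<'E'
from h import *
P=cloud('t0')
def sel(x0,x1,y0,y1,z0,z1):
    return P[(P[...,0]>x0)&(P[...,0]<x1)&(P[...,1]>y0)&(P[...,1]<y1)&(P[...,2]>z0)&(P[...,2]<z1)]
b=sel(.36,.72,-.2,.15,.012,.06); r=rectfit(b[:,:2]); print('board',r, len(b)); print(cv2.boxPoints(r))
s=sel(.36,.70,-.2,.15,.031,.06);s=s[(s[:,0]>.54)];print('shing',rectfit(s[:,:2]),cv2.boxPoints(rectfit(s[:,:2])))
bo=sel(.4,.55,-.2,.05,.032,.06);print('bottle',rectfit(bo[:,:2]),cv2.boxPoints(rectfit(bo[:,:2])),np.percentile(bo[:,2],[5,50,95]))
f=sel(.38,.52,.18,.36,.002,.1);r=rectfit(f[:,:2]);print('fl',r,cv2.boxPoints(r));
print('up',[np.round(p,3) for p in f[f[:,2]>.02]][:60], len(f))
for n,a in dict(spin=(.59,.70,.16,.26),tin=(.58,.70,-.39,-.27)).items():
    q=sel(*a,.02,.2); print(n,rectfit(q[:,:2]),q[:,2].max()); 
print('deckz',np.median(sel(.42,.5,0,.06,0,.1)[:,2]))
E
```

```text
board ((534.0950317382812, -17.287124633789062), (294.4673156738281, 369.8830871582031), 13.412647247314453) 5354
[[ 347.97766  128.45737]
 [ 433.77673 -231.33704]
 [ 720.2124  -163.03162]
 [ 634.4133   196.76279]]
shing ((620.751953125, -42.84428405761719), (91.07876586914062, 260.0572509765625), 12.509969711303711) [[ 548.12836   74.23298]
 [ 604.45917 -179.65007]
 [ 693.37555 -159.92154]
 [ 637.04474   93.9615 ]]
bottle ((507.3791809082031, -91.02006530761719), (37.61408233642578, 109.71615600585938), 8.622660636901855) [[ 480.56003  -39.60171]
 [ 497.0094  -148.07776]
 [ 534.19836 -142.43842]
 [ 517.74896  -33.96237]] [0.04005667 0.05312136 0.05829504]
fl ((449.3606262207031, 269.83404541015625), (137.93701171875, 179.5184326171875), 0.01854163035750389) [[380.36307 359.57095]
 [380.42117 180.0525 ]
 [518.35815 180.09714]
 [518.30005 359.6156 ]]
up [array([0.45 , 0.23 , 0.045]), array([0.452, 0.228, 0.031]), array([0.447, 0.239, 0.044]), array([0.447, 0.236, 0.046]), array([0.447, 0.233, 0.045]), array([0.447, 0.229, 0.049]), array([0.447, 0.226, 0.048]), array([0.444, 0.248, 0.0
[... 1144 characters left out ...]
, array([0.435, 0.249, 0.039]), array([0.436, 0.247, 0.029]), array([0.431, 0.282, 0.046]), array([0.431, 0.279, 0.048]), array([0.431, 0.275, 0.048]), array([0.432, 0.273, 0.043]), array([0.432, 0.27 , 0.044]), array([0.431, 0.267, 0.045]), array([0.431, 0.264, 0.044]), array([0.432, 0.261, 0.044]), array([0.432, 0.258, 0.04 ]), array([0.433, 0.257, 0.028]), array([0.429, 0.292, 0.042]), array([0.428, 0.288, 0.046])] 1289
spin ((649.6099853515625, 213.8583221435547), (53.37131881713867, 53.088356018066406), 67.33722686767578) 0.1075747691758221
tin ((639.410888671875, -326.3076171875), (68.09819030761719, 69.92982482910156), 21.290985107421875) 0.06094429240807714
deckz 0.018293685799528704
```

Call:
servo_tool --steps '[{"x": 25, "y": 35, "yaw": 7}, {"x": 55, "y": 75, "yaw": 15}, {"x": 85, "y": 120, "yaw": 22}, {"x": 115, "y": 160, "yaw": 30}, {"x": 145, "y": 200, "yaw": 38}, {"x": 175, "y": 245, "yaw": 46}, {"x": 205, "y": 285, "yaw": 54}, {"x": 230, "y": 320, "yaw": 62}, {"x": 250, "y": 345, "yaw": 69}, {"x": 260, "y": 360, "yaw": 73}, {"x": 260, "y": 365, "yaw": 73}, {"x": 260, "y": 365, "yaw": 73}]'

```text
schema error: expected keys x, y, z, yaw
```

```bash
python3 - <<'E'
from h import *
snap('wrist','w1');snap('scene','s1')
o=get_obs();print(o['ee_pos'],o['tcp_rot'],o['time'])
E
```

```text
[ 0.23658435 -0.49636837  0.21715164] [-1.79954716e+02  3.43421712e-04  2.54834372e+01] 0.2
```

View pics/w1.png

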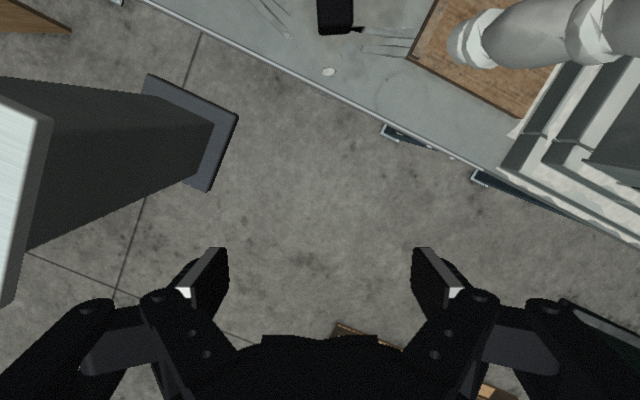

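View pics/s1.png

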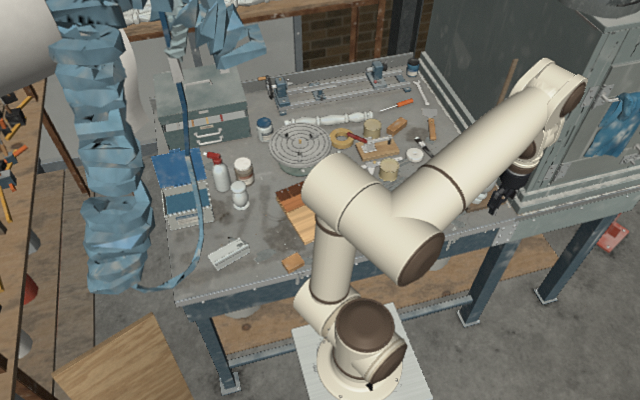

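Call:
servo_tool --steps '[{"x": 25, "y": 35, "z": 0, "yaw": 7}, {"x": 55, "y": 75, "z": 0, "yaw": 15}, {"x": 85, "y": 120, "z": 0, "yaw": 22}, {"x": 115, "y": 160, "z": 0, "yaw": 30}, {"x": 145, "y": 200, "z": 0, "yaw": 38}, {"x": 175, "y": 240, "z": 0, "yaw": 46}, {"x": 205, "y": 275, "z": 0, "yaw": 54}, {"x": 230, "y": 305, "z": 0, "yaw": 62}, {"x": 250, "y": 325, "z": 0, "yaw": 69}, {"x": 265, "y": 340, "z": 0, "yaw": 73}, {"x": 270, "y": 345, "z": 0, "yaw": 73}, {"x": 270, "y": 345, "z": 0, "yaw": 73}]'

```text
time: 1.7
ee_pos: [0.5065, -0.1515, 0.217]
tcp_rot: [-179.9, -0.0, 98.4]
wrist_force: [-0.5, 0.2, 0.4]
opening: 0.0851
```

```bash
python3 - <<'E'
from h import *
snap('wrist','w2')
o=get_obs();print(o['ee_pos'],o['tcp_rot'],o['time'],o['wrist_force'])
E
```

```text
[ 0.50624389 -0.15182045  0.21711   ] [-1.79931468e+02  3.35532565e-03  9.83827172e+01] 1.75 [-0.093541   -1.02644389  0.67079548]
```

View pics/w2.png

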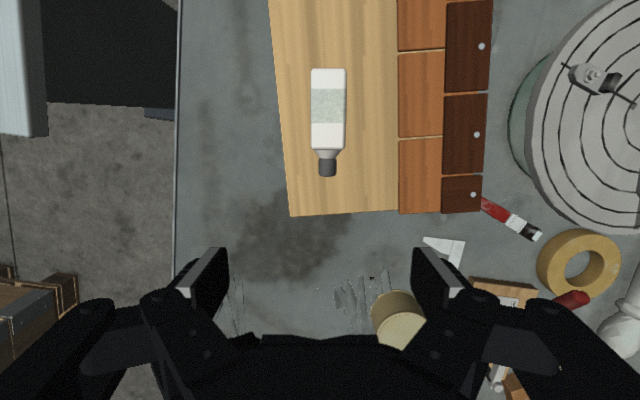

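```bash
cat > m.py <<'E'
from h import *
def S(P,x0,x1,y0,y1,z0,z1):
    return P[(P[...,0]>x0)&(P[...,0]<x1)&(P[...,1]>y0)&(P[...,1]<y1)&(P[...,2]>z0)&(P[...,2]<z1)]
E
python3 - <<'E'
from m import *
P=cloud('w2')
print('deckz',np.nanmedian(P[30:200,360:390,2]),'bench',np.nanmedian(P[100:200,200:260,2]))
bo=S(P,.4,.56,-.2,.05,.028,.08);print('bottle',rectfit(bo[:,:2]),cv2.boxPoints(rectfit(bo[:,:2])),np.percentile(bo[:,2],[5,50,95]))
for (u,v) in [(328,80),(328,140),(328,152),(328,160),(328,172),(328,182),(290,214),(399,211),(397,212),(395,30),(482,202)]: print(u,v,P[v,u])
im=load('w2')['im']
cv2.imwrite('pics/w2c.png',cv2.resize(im[50:220,260:500,::-1],None,fx=3,fy=3))
# board right side edge: deck pts
d=S(P,.42,.58,-.3,.05,.013,.024);dd=[]
E
```

```text
deckz 0.016993004626319044 bench -0.0009675841260334134
bottle ((512.119873046875, -49.84716033935547), (190.22535705566406, 62.64103698730469), 76.95401000976562) [[ 460.13766  -135.43481 ]
 [ 521.16187  -149.57498 ]
 [ 564.10205    35.740494]
 [ 503.07788    49.88066 ]] [0.04097592 0.05266937 0.05417486]
328 80 [ 0.49937572 -0.04893391  0.05248521]
328 140 [ 0.50827563 -0.10626295  0.05401595]
328 152 [ 0.51037564 -0.11888268  0.04895604]
328 160 [ 0.51189227 -0.12781985  0.0442438 ]
328 172 [ 0.51389792 -0.14068833  0.0443797 ]
328 182 [ 0.51714196 -0.15703365  0.01756934]
290 214 [ 0.47738454 -0.20354081  0.01647358]
399 211 [ 0.60378968 -0.17611957  0.03147893]
397 212 [ 0.61186467 -0.18656138 -0.00144101]
395 30 [0.56212014 0.01511333 0.01527843]
482 202 [ 0.71110058 -0.15565755  0.00800348]
```

View pics/w2c.png

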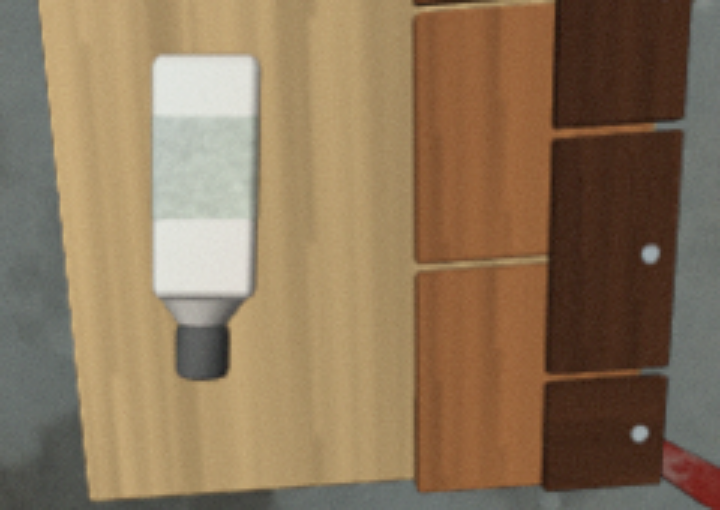

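Call:
servo_tool --steps '[{"x": 4, "y": 4, "z": -40, "yaw": 0}, {"x": 8, "y": 6, "z": -85, "yaw": 0}, {"x": 8, "y": 6, "z": -125, "yaw": 0}, {"x": 8, "y": 6, "z": -153, "yaw": 0}, {"x": 8, "y": 6, "z": -168, "yaw": 0}, {"x": 8, "y": 6, "z": -173, "yaw": 0}, {"x": 8, "y": 6, "z": -173, "yaw": 0}]' --grip 40

```text
time: 2.62
ee_pos: [0.5146, -0.1461, 0.0449]
tcp_rot: [-180.0, 0.0, 98.4]
wrist_force: [0.6, 0.4, 0.3]
opening: 0.0401
```

Call:
servo_tool --steps '[{"x": 0, "y": 0, "z": 0, "yaw": 0}, {"x": 0, "y": 0, "z": 0, "yaw": 0}, {"x": 0, "y": 0, "z": 0, "yaw": 0}, {"x": 0, "y": 0, "z": 0, "yaw": 0}]' --grip 17 --grip_force 20

```text
time: 3.12
ee_pos: [0.5146, -0.1461, 0.045]
tcp_rot: [-180.0, 0.0, 98.4]
wrist_force: [-0.6, -0.5, -0.9]
opening: 0.0171
```

```bash
python3 - <<'E'
from h import *
im,_=snap('wrist','w3');snap('scene','s3')
a=cv2.imread('pics/s3.png');cv2.imwrite('pics/s3c.png',cv2.resize(a[140:300,180:480],None,fx=2.5,fy=2.5))
E
```

```text
(no output)
```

View pics/w3.png

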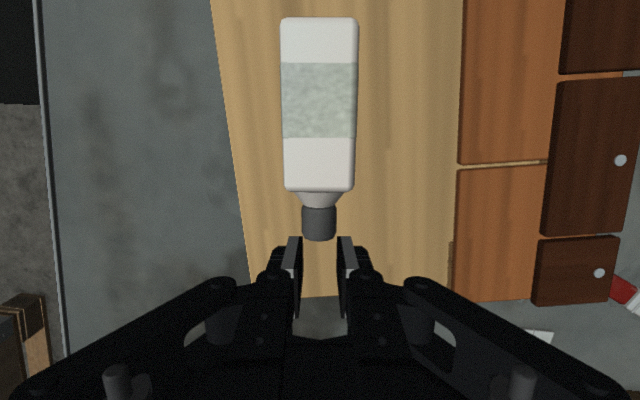

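View pics/s3c.png

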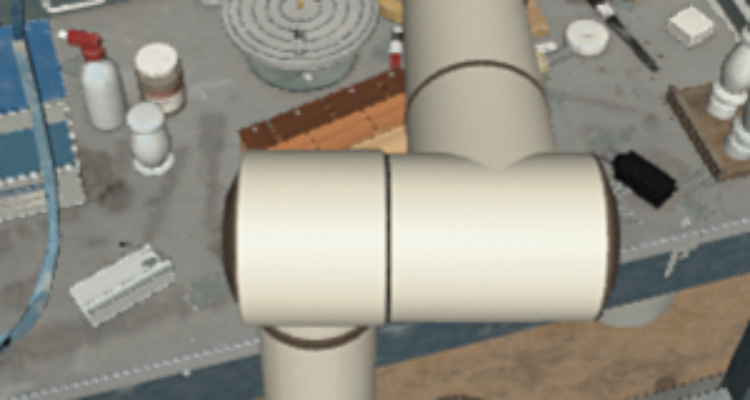

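```bash
python3 - <<'E'
from m import *
P=cloud('w3');z=load('w3');print(z['pos'])
for (u,v) in [(319,30),(319,180),(319,215),(319,230),(319,236),(319,240),(319,246),(294,242),(345,242),(294,260)]: print(u,v,np.round(P[v,u],4))
E
```

```text
[ 0.51459724 -0.14612463  0.0450335 ]
319 30 [ 0.4991 -0.0434  0.0523]
319 180 [ 0.5089 -0.1094  0.0533]
319 215 [ 0.5119 -0.1301  0.0445]
319 230 [ 0.5131 -0.1379  0.0464]
319 236 [ 0.5137 -0.142   0.0445]
319 240 [ 0.514  -0.1441  0.045 ]
319 246 [ 0.5163 -0.1599  0.0169]
294 242 [ 0.5012 -0.1371  0.0686]
345 242 [ 0.5246 -0.1335  0.069 ]
294 260 [ 0.5027 -0.1364  0.0882]
```

Call:
servo_tool --steps '[{"x": 0, "y": 0, "z": 0, "yaw": 0}, {"x": 0, "y": 0, "z": 0, "yaw": 0}, {"x": -1, "y": 7, "z": 0, "yaw": 0}, {"x": -1, "y": 7, "z": 0, "yaw": 0}]' --grip 40

```text
time: 3.72
ee_pos: [0.5134, -0.1386, 0.0449]
tcp_rot: [-180.0, 0.0, 98.4]
wrist_force: [0.5, 0.1, 0.4]
opening: 0.0399
```

Call:
servo_tool --steps '[{"x": 0, "y": 0, "z": 0, "yaw": 0}, {"x": 0, "y": 0, "z": 0, "yaw": 0}, {"x": 0, "y": 0, "z": 0, "yaw": 0}, {"x": 0, "y": 0, "z": 0, "yaw": 0}]' --grip 10 --grip_force 20

```text
time: 4.22
ee_pos: [0.5135, -0.1387, 0.0449]
tcp_rot: [-180.0, 0.0, 98.4]
wrist_force: [-0.2, -0.2, -0.3]
opening: 0.0102
```

```bash
python3 - <<'E'
from h import *
im,_=snap('wrist','w4')
E
```

```text
(no output)
```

View pics/w4.png

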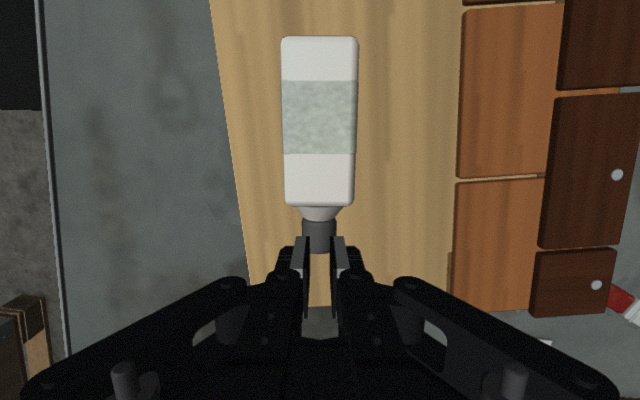

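```bash
python3 - <<'E'
from m import *
z=load('w4');H=z['hand_eye'];print(np.round(H,3));K=z['intrinsics']
Hi=np.linalg.inv(H)
for p in [(0,0,0),(0,0,.022),(.011,.005,.022),(.011,-.005,.022),(-.011,.005,.022),(.011,.005,-.01)]:
    c=(Hi@np.r_[p,1])[:3]; print(p,cv2.projectPoints(c[None],np.zeros(3),np.zeros(3),K,z['D'])[0].ravel(),c[2])
P=cloud('w4');print(np.round(z['d'][200:300:6,300],3),np.round(z['d'][200:300:6,319],3),np.round(z['d'][200:300:6,340],3))
print(np.round(P[206:300:6,319],4))
E
```

```text
[[ 0.001 -0.965 -0.263  0.067]
 [ 1.     0.001 -0.    -0.   ]
 [ 0.001 -0.263  0.965 -0.155]
 [ 0.     0.     0.     1.   ]]
(0, 0, 0) [319.5762306  243.51016586] 0.16743600913903328
(0, 0, 0.022) [319.57096635 229.34104913] 0.18866247673491793
(0.011, 0.005, 0.022) [327.80794527 212.36249712] 0.18576963795521298
(0.011, -0.005, 0.022) [311.37753047 212.34387186] 0.18577283993942342
(-0.011, 0.005, 0.022) [327.51419761 245.81541751] 0.1915521135304124
(0.011, 0.005, -0.01) [329.45650416 231.26691639] 0.1548947759975626
[0.152 0.16  0.167 0.192 0.194 0.196 0.148 0.141 0.134 0.128 0.124 0.117
 0.115 0.109 0.109 0.108 0.109] [0.153 0.158 0.159 0.163 0.166 0.165 0.166 0.167 0.168 0.199 0.201 0.203
 0.202 0.204 0.206 0.207 0.208] [0.151 0.161 0.191 0.193 0.194 0.195 0.148 0.141 0.134 0.128 0.123 0.119
 0.118 0.108 0.105 0.103 0.105]
[[ 0.5099 -0.1164  0.0488]
 [ 0.5103 -0.1197  0.0484]
 [ 0.511  -0.124   0.0454]
 [ 0.5116 -0.128   0.0436]
 [ 0.512  -0.1308  0.0451]
 [ 0.5125 -0.1341  0.0455]
 [ 0.513  -0.1379  0.0447]
 [ 0.5135 -0.1414  0.0448]
 [ 0.5159 -0.1575  0.0178]
 [ 0.5166 -0.1622  0.017 ]
 [ 0.5173 -0.1669  0.0161]
 [ 0.5178 -0.1706  0.0174]
 [ 0.5185 -0.1752  0.017 ]
 [ 0.5192 -0.1802  0.0162]
 [ 0.5198 -0.1844  0.0167]
 [ 0.5205 -0.189   0.0167]]
```

```bash
python3 - <<'E'
from m import *
z=load('w4')
cv2.imwrite('pics/w4c.png',cv2.resize(z['im'][190:310,230:410,::-1],None,fx=4,fy=4))
for fn,pts in dict(w4=[(297,239),(303,239),(303,245),(300,250),(306,260),(305,310),(343,240),(290,255)],w2=[(222,250),(205,290),(190,295),(418,250)]).items():
    z=load(fn);P=cloud(fn);R=Rrpy(z['rot'])
    for u,v in pts: print(fn,u,v,np.round((P[v,u]-z['pos'])@R,4))
E
```

```text
w4 297 239 [ 0.0113 -0.0107 -0.021 ]
w4 303 239 [ 0.0113 -0.0078 -0.021 ]
w4 303 245 [ 0.011  -0.0075 -0.0274]
w4 300 250 [ 0.0114 -0.0085 -0.0337]
w4 306 260 [ 0.0117 -0.0054 -0.0439]
w4 305 310 [-0.0071 -0.0058 -0.0499]
w4 343 240 [ 0.0109  0.0111 -0.0211]
w4 290 255 [ 0.0071 -0.0133 -0.0295]
w2 222 250 [ 0.0108 -0.0427 -0.0326]
w2 205 290 [ 0.0044 -0.043  -0.0542]
w2 190 295 [ 0.0086 -0.044  -0.0643]
w2 418 250 [ 0.011   0.043  -0.0326]
```

View pics/w4c.png

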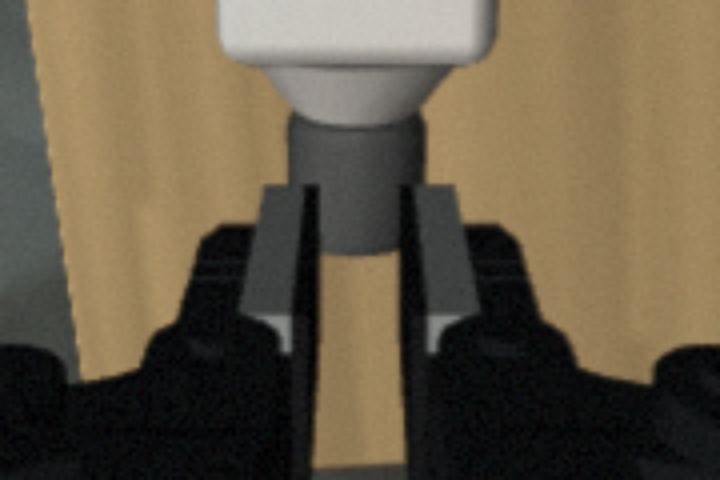

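Call:
servo_tool --steps '[{"x": 0, "y": 0, "z": 0, "yaw": 0}, {"x": 0, "y": 0, "z": 0, "yaw": 0}, {"x": 1, "y": -5, "z": 0, "yaw": 0}, {"x": 1, "y": -5, "z": -15, "yaw": 0}, {"x": 1, "y": -5, "z": -28, "yaw": 0}, {"x": 1, "y": -5, "z": -34, "yaw": 0}, {"x": 1, "y": -5, "z": -34, "yaw": 0}]' --grip 40

```text
time: 5.15
ee_pos: [0.514, -0.1435, 0.0101]
tcp_rot: [-179.9, -0.0, 98.4]
wrist_force: [0.9, 0.9, 0.3]
opening: 0.04
```

```bash
python3 - <<'E'
from m import *
snap('wrist','w5');z=load('w5')
cv2.imwrite('pics/w5c.png',cv2.resize(z['im'][150:350,200:440,::-1],None,fx=3,fy=3))
P=cloud('w5');print(P[230:260:5,319])
E
```

```text
[[ 0.51059582 -0.12195183  0.04680249]
 [ 0.51103364 -0.12495228  0.04474117]
 [ 0.51134792 -0.12706632  0.04506917]
 [ 0.51166783 -0.12921995  0.04532635]
 [ 0.51196557 -0.13121559  0.04596161]
 [ 0.51242852 -0.13438141  0.04409557]]
```

View pics/w5c.png

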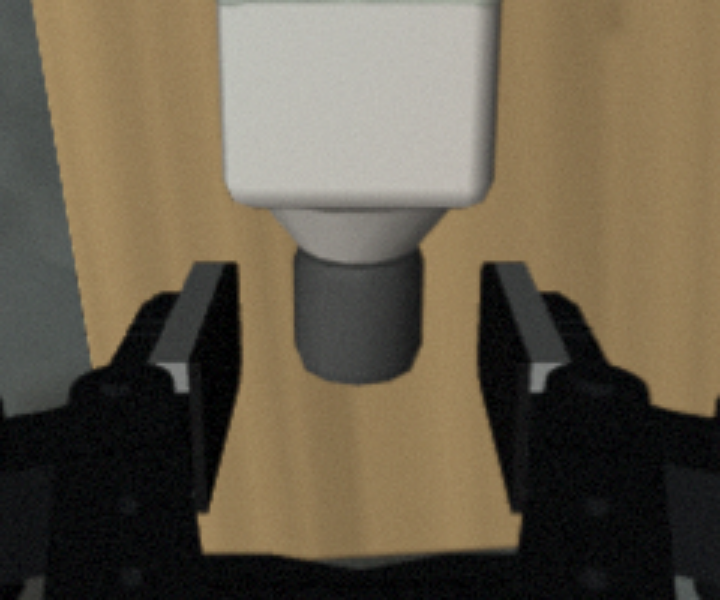

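Call:
servo_tool --steps '[{"x": 0, "y": 0, "z": -4, "yaw": 0}, {"x": 0, "y": 0, "z": -8, "yaw": 0}, {"x": 0, "y": 0, "z": -8, "yaw": 0}]'

```text
time: 5.58
ee_pos: [0.5145, -0.1436, 0.0029]
tcp_rot: [-180.0, 0.0, 98.4]
wrist_force: [0.5, -0.1, 2.1]
opening: 0.0403
```

Call:
servo_tool --steps '[{"x": 0, "y": 0, "z": 0, "yaw": 0}, {"x": 0, "y": 0, "z": 0, "yaw": 0}, {"x": 0, "y": 0, "z": 0, "yaw": 0}, {"x": 0, "y": 0, "z": 0, "yaw": 0}]' --grip 17 --grip_force 20

```text
time: 6.08
ee_pos: [0.5153, -0.144, 0.0045]
tcp_rot: [179.9, 0.1, 98.4]
wrist_force: [-2.1, -0.2, 13.1]
opening: 0.0192
```

Call:
servo_tool --steps '[{"x": 0, "y": 0, "z": 5, "yaw": 0}, {"x": 0, "y": 0, "z": 12, "yaw": 0}, {"x": 0, "y": 0, "z": 20, "yaw": 0}, {"x": 0, "y": 0, "z": 30, "yaw": 0}, {"x": 0, "y": 0, "z": 40, "yaw": 0}, {"x": 0, "y": 0, "z": 50, "yaw": 0}, {"x": 0, "y": 0, "z": 60, "yaw": 0}, {"x": 0, "y": 0, "z": 60, "yaw": 0}]'

```text
time: 7.08
ee_pos: [0.5158, -0.1442, 0.0655]
tcp_rot: [179.8, 0.1, 98.4]
wrist_force: [-0.3, -0.3, -1.6]
opening: 0.0192
```

```bash
python3 - <<'E'
from m import *
snap('wrist','w6')
E
```

```text
(no output)
```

View pics/w6.png

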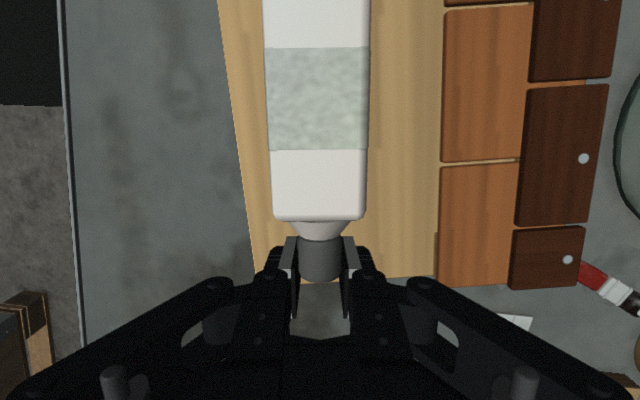

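```bash
python3 - <<'E'
from m import *
P=cloud('w6');z=load('w6');print(z['pos'])
for v in (0,10,20,100,190,210,225,235,245,260,270): print(v,np.round(P[v,319],4))
E
```

```text
[ 0.51580752 -0.14416206  0.06552172]
0 [ 0.5004 -0.0426  0.112 ]
10 [ 0.5008 -0.0456  0.1128]
20 [ 0.5012 -0.0484  0.1125]
100 [ 0.5048 -0.0725  0.1138]
190 [ 0.5094 -0.1033  0.1128]
210 [ 0.5105 -0.1107  0.113 ]
225 [ 0.5115 -0.1174  0.1107]
235 [ 0.5123 -0.1231  0.1064]
245 [ 0.5129 -0.1274  0.1063]
260 [ 0.5139 -0.134   0.1063]
270 [ 0.5147 -0.1391  0.1052]
```

Call:
servo_tool --steps '[{"x": 0, "y": 0, "z": -20, "yaw": 0}, {"x": 0, "y": 0, "z": -40, "yaw": 0}, {"x": 0, "y": 0, "z": -54, "yaw": 0}, {"x": 0, "y": 0, "z": -58, "yaw": 0}, {"x": 0, "y": 0, "z": -58, "yaw": 0}]'

```text
time: 7.75
ee_pos: [0.5156, -0.1441, 0.007]
tcp_rot: [179.9, 0.1, 98.4]
wrist_force: [1.0, -0.5, -0.3]
opening: 0.0192
```

Call:
servo_tool --steps '[{"x": 0, "y": 0, "z": 0, "yaw": 0}, {"x": 0, "y": 0, "z": 0, "yaw": 0}, {"x": 0, "y": 0, "z": 5, "yaw": 0}, {"x": 0, "y": 0, "z": 10, "yaw": 0}, {"x": 0, "y": 0, "z": 15, "yaw": 0}, {"x": 0, "y": 1, "z": 20, "yaw": 0}, {"x": 0, "y": 1, "z": 20, "yaw": 0}]' --grip 19 --grip_force 20

```text
time: 8.62
ee_pos: [0.5158, -0.1431, 0.0275]
tcp_rot: [179.8, 0.1, 98.4]
wrist_force: [-0.0, -0.3, -0.6]
opening: 0.019
```

```bash
cat > bt.py <<'E'
from m import *
import sys
fn=sys.argv[1]
snap('wrist',fn);z=load(fn);P=cloud(fn);R=Rrpy(z['rot'])
print(z['pos'],get_obs()['wrist_force'],get_obs()['opening'])
for v in range(0,280,20):
    t=(P[v,319]-z['pos'])@R; print(v,np.round(P[v,319],4),np.round(t*1000,1))
E
python3 bt.py w7
```

```text
[ 0.51581578 -0.14305258  0.02750607] [ 0.01373899  0.66762868 -1.15418286] 0.018763382070682625
0 [ 0.5003 -0.0412  0.0731] [102.9  -0.3 -45.9]
20 [ 0.5012 -0.0471  0.074 ] [ 96.9  -0.3 -46.8]
40 [ 0.5021 -0.053   0.0746] [ 90.9  -0.3 -47.3]
60 [ 0.503  -0.0592  0.0758] [ 84.8  -0.3 -48.4]
80 [ 0.5039 -0.065   0.0741] [ 78.9  -0.3 -46.8]
100 [ 0.5048 -0.0713  0.0744] [ 72.5  -0.3 -47. ]
120 [ 0.5058 -0.0778  0.0754] [ 65.9  -0.3 -48. ]
140 [ 0.5067 -0.0844  0.0758] [ 59.2  -0.3 -48.5]
160 [ 0.5078 -0.0913  0.0756] [ 52.3  -0.3 -48.2]
180 [ 0.5088 -0.0986  0.0745] [ 44.9  -0.3 -47.1]
200 [ 0.5099 -0.1056  0.0759] [ 37.8  -0.3 -48.5]
220 [ 0.5111 -0.1141  0.0732] [ 29.3  -0.3 -45.8]
240 [ 0.5129 -0.1258  0.0644] [ 17.4  -0.3 -36.9]
260 [ 0.5139 -0.1327  0.0687] [ 10.4  -0.3 -41.3]
```

Call:
servo_tool --steps '[{"x": 0, "y": 0, "z": 0, "yaw": 0}, {"x": 0, "y": 0, "z": 0, "yaw": 0}, {"x": 0, "y": 0, "z": 0, "yaw": 0}]' --grip 19.4

```text
time: 9.05
ee_pos: [0.5156, -0.1431, 0.027]
tcp_rot: [179.9, 0.1, 98.4]
wrist_force: [-0.1, -0.2, -0.7]
opening: 0.0194
```

```bash
python3 bt.py w8
```

```text
[ 0.51557456 -0.14305226  0.02701347] [-0.17235462  0.22547868 -1.47352649] 0.019329327147702198
0 [ 0.5002 -0.0417  0.074 ] [102.5  -0.3 -47.2]
20 [ 0.501  -0.0469  0.0726] [ 97.2  -0.3 -45.8]
40 [ 0.5019 -0.053   0.074 ] [ 91.   -0.3 -47.2]
60 [ 0.5028 -0.0589  0.0738] [ 85.   -0.3 -47. ]
80 [ 0.5037 -0.065   0.0736] [ 78.9  -0.3 -46.7]
100 [ 0.5046 -0.0713  0.0734] [ 72.5  -0.3 -46.5]
120 [ 0.5056 -0.0778  0.0752] [ 65.9  -0.3 -48.3]
140 [ 0.5065 -0.0845  0.0747] [ 59.2  -0.3 -47.8]
160 [ 0.5076 -0.0914  0.0743] [ 52.2  -0.3 -47.4]
180 [ 0.5086 -0.0984  0.0747] [ 45.1  -0.3 -47.8]
200 [ 0.5097 -0.1059  0.0744] [ 37.6  -0.3 -47.5]
220 [ 0.5109 -0.1141  0.0726] [ 29.2  -0.3 -45.6]
240 [ 0.5126 -0.1256  0.0645] [ 17.7  -0.3 -37.5]
260 [ 0.5138 -0.1336  0.0664] [  9.5  -0.3 -39.4]
```

Call:
servo_tool --steps '[{"x": 0, "y": 0, "z": 0, "yaw": 0}, {"x": 0, "y": 0, "z": 0, "yaw": 0}, {"x": 0, "y": 0, "z": 0, "yaw": 0}]' --grip 19.8

```text
time: 9.48
ee_pos: [0.5156, -0.143, 0.0271]
tcp_rot: [179.9, 0.1, 98.4]
wrist_force: [-0.1, -0.6, -0.4]
opening: 0.0202
```

```bash
python3 bt.py w9
```

```text
[ 0.51562561 -0.14303326  0.02708323] [ 0.15565705  0.85770816 -0.5362523 ] 0.020028354230230444
0 [ 0.4975 -0.0231  0.017 ] [121.3  -0.4   9.8]
20 [ 0.5003 -0.0416  0.0534] [102.5  -0.3 -26.6]
40 [ 0.5013 -0.049   0.0558] [ 95.1  -0.3 -28.9]
60 [ 0.5024 -0.0561  0.0568] [ 87.9  -0.3 -29.9]
80 [ 0.5035 -0.0633  0.0579] [ 80.6  -0.3 -31. ]
100 [ 0.5045 -0.0706  0.0603] [ 73.2  -0.3 -33.4]
120 [ 0.5056 -0.0779  0.0638] [ 65.8  -0.3 -36.8]
140 [ 0.5067 -0.0853  0.0627] [ 58.4  -0.3 -35.7]
160 [ 0.5078 -0.0927  0.0647] [ 50.9  -0.3 -37.8]
180 [ 0.5089 -0.0999  0.0674] [ 43.6  -0.3 -40.4]
200 [ 0.51   -0.1076  0.0679] [ 35.8  -0.3 -40.9]
220 [ 0.5113 -0.1163  0.0662] [ 27.   -0.3 -39.2]
240 [ 0.5127 -0.1256  0.0643] [ 17.6  -0.3 -37.2]
260 [ 0.514  -0.1344  0.0649] [  8.7  -0.3 -37.8]
```

View pics/w9.png

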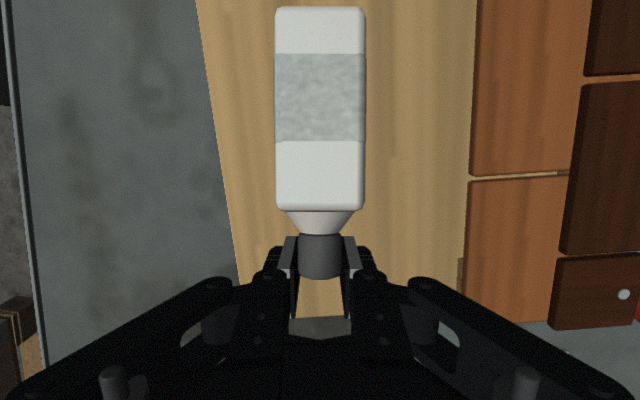

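Call:
servo_tool --steps '[{"x": 0, "y": 1, "z": 6, "yaw": 0}, {"x": -1, "y": 4, "z": 14, "yaw": 0}, {"x": -1, "y": 7, "z": 22, "yaw": 0}, {"x": -2, "y": 11, "z": 30, "yaw": 0}, {"x": -3, "y": 16, "z": 38, "yaw": 0}, {"x": -3, "y": 22, "z": 46, "yaw": 0}, {"x": -4, "y": 28, "z": 53, "yaw": 0}, {"x": -4, "y": 28, "z": 53, "yaw": 0}]' --grip 19.6

```text
time: 10.52
ee_pos: [0.5119, -0.1146, 0.0807]
tcp_rot: [179.8, 0.1, 98.4]
wrist_force: [-0.4, 0.5, -0.7]
opening: 0.0196
```

```bash
python3 bt.py w10
```

```text
[ 0.51191793 -0.11463402  0.08074547] [-0.18504419 -0.38667279 -0.57564229] 0.019843547554945187
0 [0.4913 0.0223 0.0181] [138.7  -0.5  62.3]
20 [0.493  0.0114 0.0168] [127.6  -0.5  63.6]
40 [ 4.947e-01 -2.000e-04  1.670e-02] [115.9  -0.5  63.8]
60 [ 0.4965 -0.0124  0.0177] [103.5  -0.5  62.8]
80 [ 0.4988 -0.0284  0.0523] [87.2 -0.4 28.2]
100 [ 0.5005 -0.0397  0.0636] [75.9 -0.4 16.9]
120 [ 0.502  -0.0499  0.0743] [65.5 -0.4  6.3]
140 [ 0.5033 -0.0592  0.0834] [56.1 -0.4 -2.8]
160 [ 0.5046 -0.0678  0.0922] [ 47.4  -0.3 -11.6]
180 [ 0.5057 -0.0755  0.1013] [ 39.6  -0.3 -20.6]
200 [ 0.5069 -0.0837  0.1051] [ 31.3  -0.3 -24.4]
220 [ 0.5082 -0.0921  0.1076] [ 22.8  -0.3 -27. ]
240 [ 0.5092 -0.0993  0.1131] [ 15.5  -0.3 -32.4]
260 [ 0.5102 -0.1057  0.119 ] [  9.   -0.3 -38.3]
```

View pics/w10.png

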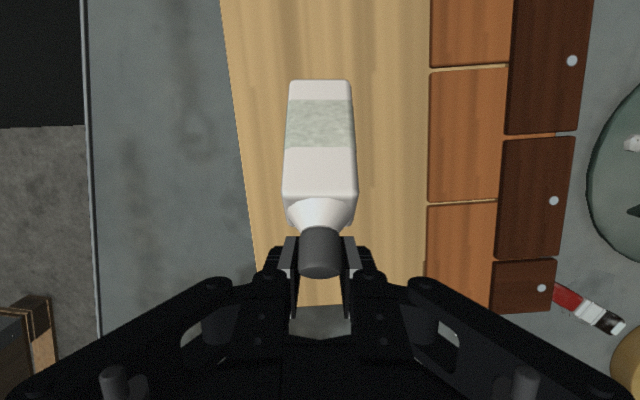

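Call:
servo_tool --steps '[{"x": -1, "y": 5, "z": 6, "yaw": 0}, {"x": -2, "y": 12, "z": 11, "yaw": 0}, {"x": -3, "y": 20, "z": 17, "yaw": 0}, {"x": -4, "y": 28, "z": 21, "yaw": 0}, {"x": -5, "y": 36, "z": 25, "yaw": 0}, {"x": -7, "y": 45, "z": 28, "yaw": 0}, {"x": -8, "y": 54, "z": 31, "yaw": 0}, {"x": -8, "y": 58, "z": 33, "yaw": 0}, {"x": -8, "y": 58, "z": 33, "yaw": 0}]'

```text
time: 11.7
ee_pos: [0.5039, -0.0566, 0.1134]
tcp_rot: [179.8, 0.1, 98.4]
wrist_force: [0.5, -0.3, -0.8]
opening: 0.0199
```

```bash
python3 bt.py w11
```

```text
[ 0.50386512 -0.05657456  0.11341257] [-0.22285132  0.59504182 -0.40257841] 0.019658832982473673
0 [ 0.4808  0.0973 -0.0014] [155.9  -0.6 114.4]
20 [ 4.829e-01  8.310e-02 -4.000e-04] [141.5  -0.6 113.5]
40 [ 0.485   0.0691 -0.002 ] [127.4  -0.6 115.1]
60 [0.4876 0.0511 0.0175] [109.1  -0.6  95.7]
80 [0.4897 0.0371 0.0158] [95.  -0.5 97.4]
100 [0.4924 0.0186 0.0928] [76.1 -0.4 20.4]
120 [0.4939 0.0081 0.1051] [65.5 -0.4  8.2]
140 [ 0.4953 -0.0012  0.1153] [56.  -0.4 -2. ]
160 [ 0.4965 -0.0096  0.1255] [ 47.5  -0.3 -12.2]
180 [ 0.4978 -0.018   0.1308] [ 39.   -0.3 -17.5]
200 [ 0.499  -0.0261  0.136 ] [ 30.8  -0.3 -22.6]
220 [ 0.5002 -0.0341  0.1399] [ 22.7  -0.3 -26.5]
240 [ 0.5012 -0.0411  0.146 ] [ 15.6  -0.3 -32.6]
260 [ 0.5021 -0.0472  0.1527] [  9.5  -0.3 -39.3]
```

View pics/w11.png

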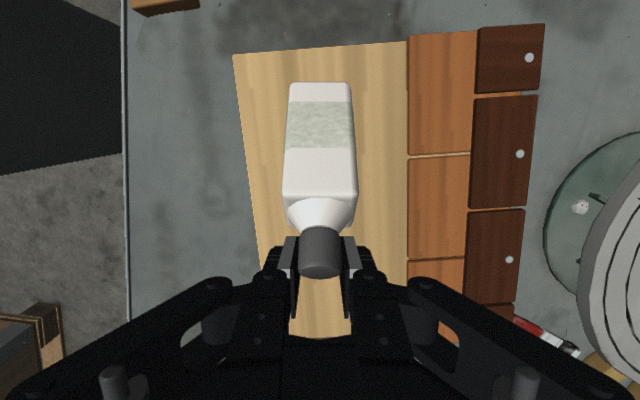

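Call:
servo_tool --steps '[{"x": 3, "y": -15, "z": 0, "yaw": 0}, {"x": 8, "y": -45, "z": 0, "yaw": 0}, {"x": 14, "y": -80, "z": 0, "yaw": 0}, {"x": 20, "y": -115, "z": 0, "yaw": 0}, {"x": 27, "y": -150, "z": 0, "yaw": 0}, {"x": 33, "y": -180, "z": 0, "yaw": 0}, {"x": 36, "y": -195, "z": 0, "yaw": 0}, {"x": 36, "y": -198, "z": 0, "yaw": 0}, {"x": 36, "y": -198, "z": 0, "yaw": 0}]' --grip 18.5

```text
time: 12.88
ee_pos: [0.5396, -0.2544, 0.1132]
tcp_rot: [179.8, 0.1, 98.4]
wrist_force: [1.0, 0.1, -0.6]
opening: 0.0194
```

Call:
servo_tool --steps '[{"x": 0, "y": 0, "z": 0, "yaw": 0}, {"x": 0, "y": 0, "z": 0, "yaw": 0}, {"x": 0, "y": 0, "z": 0, "yaw": 0}]' --grip 19.7

```text
time: 13.25
ee_pos: [0.5397, -0.254, 0.1134]
tcp_rot: [179.8, 0.1, 98.5]
wrist_force: [-0.1, 0.1, -0.7]
opening: 0.0201
```

```bash
python3 bt.py w12
```

```text
[ 0.53969988 -0.25400079  0.11338081] [-0.18519082  0.90221632  0.15547601] 0.020108386526549116
0 [ 0.5174 -0.1064  0.018 ] [149.5  -0.6  95.1]
20 [ 0.5193 -0.119   0.0167] [136.7  -0.6  96.4]
40 [ 0.5213 -0.1323  0.0163] [123.3  -0.6  96.8]
60 [ 0.5234 -0.1462  0.0169] [109.2  -0.6  96.3]
80 [ 0.5255 -0.1606  0.0183] [94.7 -0.5 94.9]
100 [ 0.5282 -0.1789  0.0934] [76.  -0.4 19.8]
120 [ 0.5297 -0.1893  0.105 ] [65.5 -0.4  8.2]
140 [ 0.5311 -0.1987  0.1151] [56.  -0.4 -1.9]
160 [ 0.5324 -0.2073  0.124 ] [ 47.3  -0.3 -10.7]
180 [ 0.5335 -0.2152  0.1322] [ 39.3  -0.3 -18.9]
200 [ 0.5348 -0.2233  0.1368] [ 31.1  -0.3 -23.5]
220 [ 0.5361 -0.2323  0.1378] [ 22.   -0.3 -24.5]
240 [ 0.537  -0.2384  0.1464] [ 15.8  -0.3 -33. ]
260 [ 0.5379 -0.2447  0.1525] [  9.4  -0.3 -39.1]
```

View pics/w12.png

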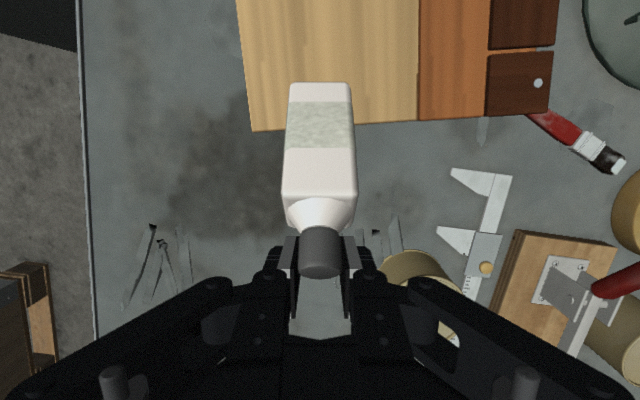

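Call:
servo_tool --steps '[{"x": 0, "y": 0, "z": 0, "yaw": 0}, {"x": 0, "y": 0, "z": 0, "yaw": 0}, {"x": 0, "y": 0, "z": 0, "yaw": 0}]' --grip 19.82

```text
time: 13.68
ee_pos: [0.5397, -0.2541, 0.1133]
tcp_rot: [179.8, 0.1, 98.5]
wrist_force: [-0.1, -0.8, -1.0]
opening: 0.02
```

```bash
python3 bt.py w13 | sed -n '1p;6,14p'
```

```text
[ 0.53966033 -0.25410744  0.11327228] [-0.55525826 -0.83118302 -0.383549  ] 0.020343950308363362
80 [ 0.5254 -0.1604  0.0162] [94.9 -0.5 96.9]
100 [ 0.5276 -0.1751  0.0173] [80.1 -0.5 95.8]
120 [ 0.5299 -0.1902  0.0172] [64.9 -0.5 95.9]
140 [ 0.5315 -0.2016  0.0747] [53.2 -0.4 38.5]
160 [ 0.5329 -0.211   0.0969] [43.6 -0.4 16.3]
180 [ 0.534  -0.2186  0.1158] [36.  -0.3 -2.6]
200 [ 0.5351 -0.2256  0.1284] [ 28.8  -0.3 -15.2]
220 [ 0.5363 -0.234   0.1329] [ 20.3  -0.3 -19.7]
240 [ 0.537  -0.2386  0.146 ] [ 15.7  -0.3 -32.8]
```

Call:
servo_tool --steps '[{"x": 0, "y": 0, "z": 0, "yaw": 0}, {"x": 0, "y": 0, "z": 0, "yaw": 0}, {"x": 0, "y": 0, "z": 0, "yaw": 0}]' --grip 19.88

```text
time: 14.1
ee_pos: [0.5397, -0.2541, 0.1133]
tcp_rot: [179.8, 0.1, 98.5]
wrist_force: [0.0, -0.1, -0.4]
opening: 0.0194
```

```bash
python3 bt.py w14 | sed -n '1p;6,14p'
```

```text
[ 0.53969417 -0.25413297  0.11329148] [ 0.39104863  0.63327079 -0.87644049] 0.019858546046917586
80 [ 0.5255 -0.1606  0.0171] [94.8 -0.5 96. ]
100 [ 0.5277 -0.1752  0.017 ] [80.1 -0.5 96.1]
120 [ 0.5299 -0.1902  0.0173] [64.9 -0.5 95.9]
140 [ 0.5316 -0.2018  0.073 ] [53.1 -0.4 40.2]
160 [ 0.533  -0.211   0.0971] [43.7 -0.4 16.1]
180 [ 0.5341 -0.2187  0.115 ] [35.8 -0.3 -1.8]
200 [ 0.5352 -0.2262  0.1261] [ 28.2  -0.3 -12.9]
220 [ 0.5363 -0.234   0.133 ] [ 20.4  -0.3 -19.8]
240 [ 0.5371 -0.2391  0.1447] [ 15.2  -0.3 -31.5]
```

View pics/w14.png

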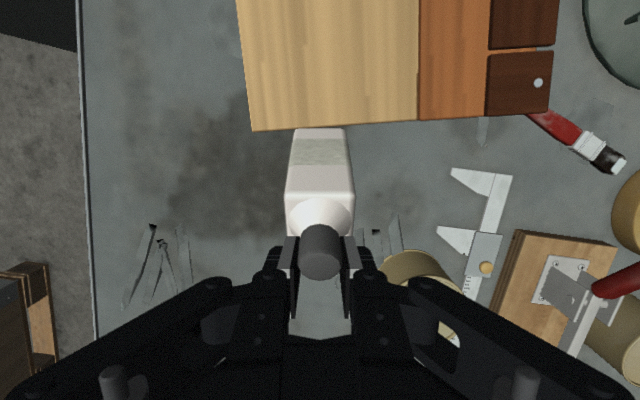

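Call:
servo_tool --steps '[{"x": 3, "y": -18, "z": 0, "yaw": 0}, {"x": 5, "y": -35, "z": -5, "yaw": 0}, {"x": 5, "y": -35, "z": -18, "yaw": 0}, {"x": 5, "y": -35, "z": -30, "yaw": 0}, {"x": 5, "y": -35, "z": -36, "yaw": 0}, {"x": 5, "y": -35, "z": -38, "yaw": 0}, {"x": 5, "y": -35, "z": -38, "yaw": 0}]' --grip 19.8

```text
time: 15.02
ee_pos: [0.5448, -0.289, 0.0755]
tcp_rot: [179.8, 0.1, 98.5]
wrist_force: [-0.4, -0.2, -0.2]
opening: 0.0199
```

```bash
python3 bt.py w15 | sed -n '1p;6,14p'
```

```text
[ 0.54477232 -0.28896198  0.07551028] [-0.36318042 -0.53096175 -1.35269235] 0.01978829367216198
80 [ 5.309e-01 -1.976e-01 -4.000e-04] [92.6 -0.5 75.7]
100 [ 0.5329 -0.211  -0.0013] [79.  -0.5 76.7]
120 [ 0.535  -0.2249 -0.0008] [65.  -0.5 76.2]
140 [ 0.5367 -0.2368  0.0323] [52.8 -0.4 43.1]
160 [ 0.5381 -0.2462  0.0568] [43.3 -0.4 18.6]
180 [ 0.5392 -0.2536  0.077 ] [35.8 -0.3 -1.5]
200 [ 0.5402 -0.261   0.0888] [ 28.3  -0.3 -13.4]
220 [ 0.5414 -0.269   0.0946] [ 20.2  -0.3 -19.2]
240 [ 0.5421 -0.2736  0.1078] [ 15.5  -0.3 -32.3]
```

View pics/w15.png

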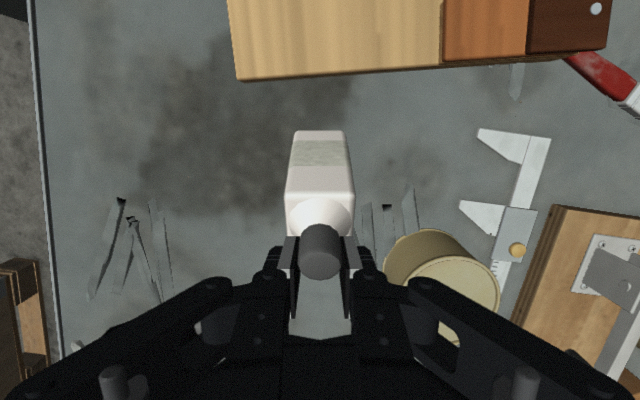

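Call:
servo_tool --steps '[{"x": 0, "y": 0, "z": -2, "yaw": 0}, {"x": -1, "y": 6, "z": -1, "yaw": 0}, {"x": -2, "y": 12, "z": 0, "yaw": 0}, {"x": -3, "y": 18, "z": 0, "yaw": 0}, {"x": -4, "y": 24, "z": 0, "yaw": 0}, {"x": -5, "y": 30, "z": 0, "yaw": 0}, {"x": -5, "y": 36, "z": 0, "yaw": 0}, {"x": -6, "y": 40, "z": 0, "yaw": 0}, {"x": -6, "y": 40, "z": 0, "yaw": 0}]' --grip 19.8

```text
time: 16.2
ee_pos: [0.5389, -0.2488, 0.0758]
tcp_rot: [179.8, 0.1, 98.5]
wrist_force: [-0.7, -0.5, -0.8]
opening: 0.0199
```

```bash
python3 bt.py w16 | sed -n '1p;6,14p'
```

```text
[ 0.5388631  -0.24878818  0.07579101] [ 0.4921867  -0.04453883 -1.50140494] 0.020033737038265362
80 [ 0.5252 -0.1594  0.0173] [90.6 -0.5 58.3]
100 [ 0.5271 -0.1718  0.0173] [78.1 -0.5 58.3]
120 [ 0.529  -0.1845  0.0174] [65.1 -0.5 58.3]
140 [ 0.531  -0.1979  0.0153] [51.6 -0.5 60.4]
160 [ 0.5324 -0.2074  0.047 ] [42.  -0.4 28.7]
180 [ 0.5334 -0.2145  0.0721] [34.7 -0.3  3.6]
200 [ 0.5344 -0.2213  0.0871] [ 27.8  -0.3 -11.4]
220 [ 0.5356 -0.2293  0.0936] [ 19.7  -0.3 -17.8]
240 [ 0.5362 -0.2333  0.1084] [ 15.7  -0.3 -32.7]
```

View pics/w16.png

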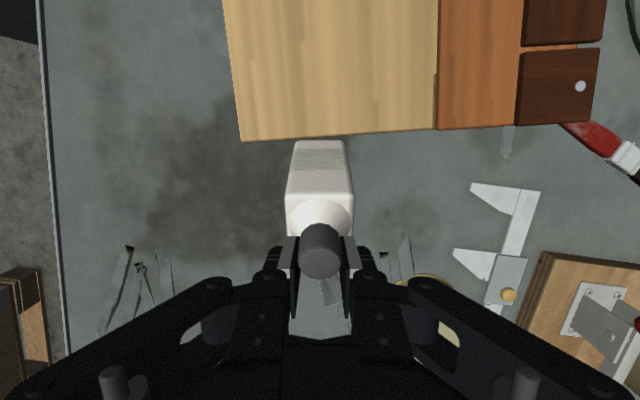

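Call:
servo_tool --steps '[{"x": -1, "y": 6, "z": 1, "yaw": 0}, {"x": -2, "y": 12, "z": 1, "yaw": 0}, {"x": -3, "y": 18, "z": 1, "yaw": 0}, {"x": -4, "y": 24, "z": 1, "yaw": 0}, {"x": -4, "y": 28, "z": 1, "yaw": 0}, {"x": -4, "y": 28, "z": 1, "yaw": 0}]' --grip 19.8

```text
time: 17.0
ee_pos: [0.5349, -0.2206, 0.0768]
tcp_rot: [179.8, 0.1, 98.5]
wrist_force: [0.0, 0.2, -0.7]
opening: 0.0199
```

```bash
python3 bt.py w17 | sed -n '1p;6,14p'
```

```text
[ 0.53492039 -0.22064237  0.07681698] [ 0.06774285  0.09571406 -1.58491463] 0.01994120556629849
80 [ 0.5212 -0.131   0.0164] [90.8 -0.5 60.2]
100 [ 0.5231 -0.1436  0.0176] [78.1 -0.5 59. ]
120 [ 0.5251 -0.1564  0.0175] [65.1 -0.5 59.1]
140 [ 0.5271 -0.1697  0.0168] [51.7 -0.5 59.9]
160 [ 0.5291 -0.1835  0.0168] [37.8 -0.4 60. ]
180 [ 0.5309 -0.1955  0.0274] [25.5 -0.4 49.3]
200 [ 0.5308 -0.1955  0.0796] [25.5 -0.3 -2.8]
220 [ 0.5319 -0.2025  0.0906] [ 18.3  -0.3 -13.8]
240 [ 0.5321 -0.2047  0.1104] [ 16.1  -0.3 -33.7]
```

View pics/w17.png

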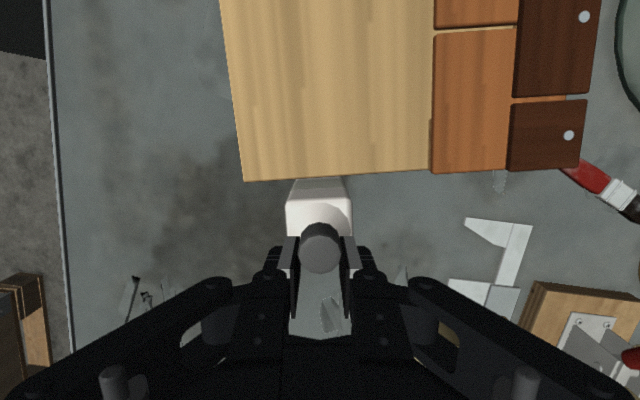

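Call:
servo_tool --steps '[{"x": 0, "y": 0, "z": 0, "yaw": 0}, {"x": 0, "y": 0, "z": 0, "yaw": 0}, {"x": 0, "y": -2, "z": 4, "yaw": 0}, {"x": 2, "y": -13, "z": 4, "yaw": 0}, {"x": 4, "y": -25, "z": 4, "yaw": 0}, {"x": 4, "y": -25, "z": 1, "yaw": 0}, {"x": 4, "y": -25, "z": -2, "yaw": 0}, {"x": 4, "y": -25, "z": -2, "yaw": 0}]' --grip 18

```text
time: 18.05
ee_pos: [0.539, -0.2459, 0.0751]
tcp_rot: [179.8, 0.2, 98.5]
wrist_force: [-0.1, 0.2, 3.4]
opening: 0.019
```

```bash
python3 bt.py w18 | sed -n '1p;6,16p'
```

```text
[ 0.53902151 -0.24592205  0.07511517] [-0.88935548 -0.11306464  3.62442107] 0.0190636923490296
80 [ 0.5254 -0.1565  0.0166] [90.6 -0.5 58.2]
100 [ 0.5273 -0.1689  0.0165] [78.1 -0.5 58.4]
120 [ 0.5292 -0.1817  0.0169] [65.1 -0.5 58. ]
140 [ 0.5312 -0.1949  0.0166] [51.8 -0.5 58.4]
160 [ 0.5336 -0.2111 -0.002 ] [35.5 -0.5 77. ]
180 [ 0.5351 -0.2209  0.0252] [25.4 -0.4 49.8]
200 [ 0.535  -0.2211  0.0766] [25.1 -0.3 -1.5]
220 [ 0.536  -0.2284  0.087 ] [ 17.7  -0.3 -11.9]
240 [ 0.5363 -0.2302  0.1081] [ 15.8  -0.3 -33.1]
260 [ 0.5376 -0.2391  0.1092] [  6.9  -0.3 -34.1]
```

View pics/w18.png

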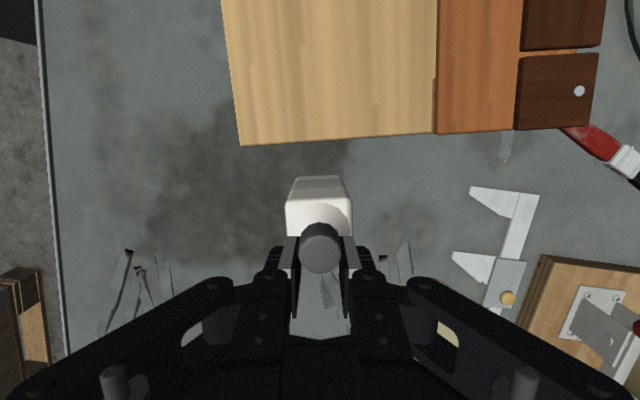

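Call:
servo_tool --steps '[{"x": 0, "y": 0, "z": 1, "yaw": 0}, {"x": 0, "y": 0, "z": 1, "yaw": 0}, {"x": 0, "y": 0, "z": 1, "yaw": 0}, {"x": 0, "y": 0, "z": 15, "yaw": 0}, {"x": 0, "y": -20, "z": 60, "yaw": 0}, {"x": 0, "y": -30, "z": 105, "yaw": 0}, {"x": 0, "y": -30, "z": 125, "yaw": 0}, {"x": 0, "y": -30, "z": 125, "yaw": 0}]' --grip 45

```text
time: 19.1
ee_pos: [0.5397, -0.2763, 0.2026]
tcp_rot: [179.6, 0.3, 98.5]
wrist_force: [-0.1, 0.5, -0.2]
opening: 0.0452
```

```bash
python3 - <<'E'
from m import *
snap('wrist','w19')
E
```

```text
(no output)
```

View pics/w19.png

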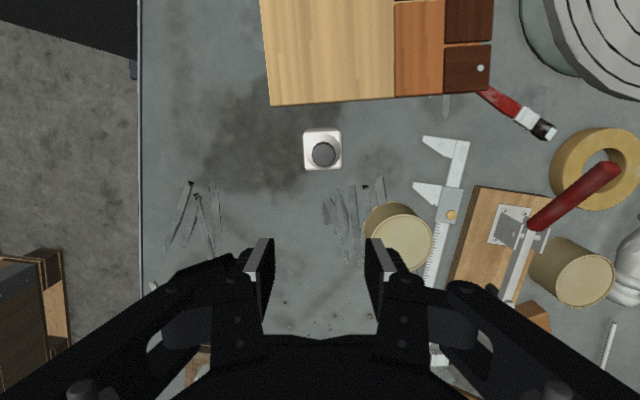

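Call:
servo_tool --steps '[{"x": -5, "y": 25, "z": 10, "yaw": 0}, {"x": -14, "y": 65, "z": 20, "yaw": 1}, {"x": -24, "y": 110, "z": 27, "yaw": 3}, {"x": -33, "y": 155, "z": 27, "yaw": 4}, {"x": -43, "y": 200, "z": 27, "yaw": 5}, {"x": -52, "y": 245, "z": 27, "yaw": 6}, {"x": -62, "y": 290, "z": 27, "yaw": 7}, {"x": -71, "y": 335, "z": 27, "yaw": 8}, {"x": -80, "y": 380, "z": 27, "yaw": 9}, {"x": -88, "y": 415, "z": 27, "yaw": 9}, {"x": -90, "y": 426, "z": 27, "yaw": 9}, {"x": -90, "y": 426, "z": 27, "yaw": 9}]'

```text
time: 20.65
ee_pos: [0.4486, 0.1505, 0.2275]
tcp_rot: [179.8, 0.2, 107.6]
wrist_force: [0.2, -0.3, -0.5]
opening: 0.045
```

```bash
python3 - <<'E'
from m import *
snap('wrist','w20');snap('top','t20');o=get_obs();print(o['ee_pos'],o['tcp_rot'],o['q'])
z=load('t20');cv2.imwrite('pics/t20c.png',cv2.resize(z['im'][90:270,170:450,::-1],None,fx=2.85,fy=2.85,interpolation=cv2.INTER_CUBIC))
E
```

```text
[0.44913633 0.14944174 0.22761634] [179.73984882   0.22185775 107.48017969] [18.54693277 -5.51915573  0.74109402 96.00427204 -0.22666034 91.06574308]
```

View pics/w20.png

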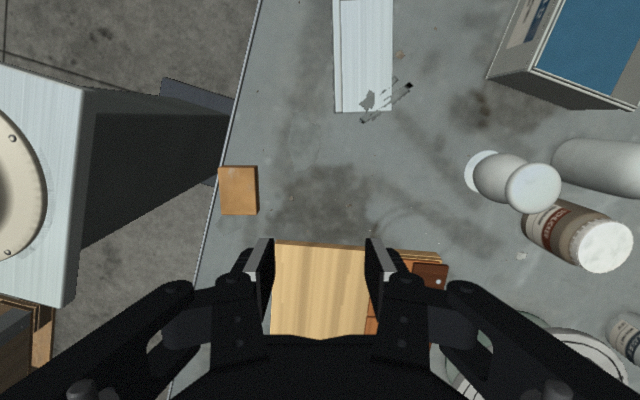

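View pics/t20c.png

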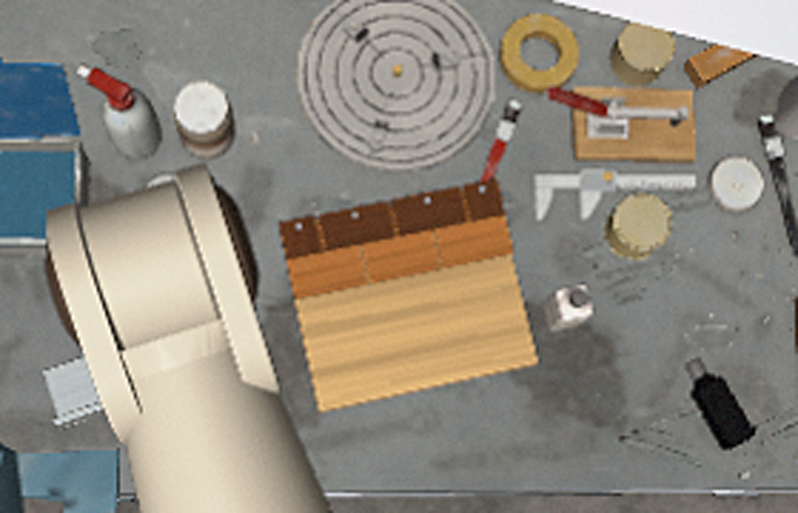

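Call:
servo_tool --steps '[{"x": -8, "y": 30, "z": 0, "yaw": 0}, {"x": -15, "y": 60, "z": 0, "yaw": 0}, {"x": -15, "y": 60, "z": 0, "yaw": 0}]'

```text
time: 21.12
ee_pos: [0.4341, 0.2096, 0.2274]
tcp_rot: [179.8, 0.2, 107.5]
wrist_force: [-0.3, -0.3, -0.8]
opening: 0.0451
```

```bash
cat > fl.py <<'E'
from m import *
import sys
fn=sys.argv[1]
P=cloud(fn)
f=S(P,.36,.56,.12,.40,.036,.06)
f=f[f[:,1]>0.18] if len(sys.argv)<3 else f
r=rectfit(f[:,:2]);print('upstand',len(f),r,np.median(f[:,2]))
m=f[:,:2].mean(0);u,s,v=np.linalg.svd(f[:,:2]-m,full_matrices=False);d=v[0]*np.sign(v[0][1]);print('mean',m,'yaw',np.degrees(np.arctan2(-d[0],d[1])), 'ext',np.ptp((f[:,:2]-m)@d))
t=(f[:,:2]-m)@d; print('mid',m+d*(t.max()+t.min())/2, 'width',np.percentile((f[:,:2]-m)@v[1],[2,98]))
E
python3 - <<'E'
from m import *
snap('wrist','w21')
E
python3 fl.py w21; python3 fl.py t0
```

```text
upstand 885 ((426.7657470703125, 281.39129638671875), (8.06371784210205, 118.78897094726562), 20.09377098083496) 0.04371848376280987
mean [0.42568923 0.2839298 ] yaw 20.105458960597872 ext 0.11878928644377934
mid [0.42663588 0.28134372] width [-0.0039758   0.00381417]
upstand 118 ((427.37548828125, 282.7481994628906), (8.856039047241211, 120.19413757324219), 19.796897888183594) 0.04473118584016238
mean [0.42702839 0.28253807] yaw 19.78207904387336 ext 0.12019492437494927
mid [0.42700117 0.28261375] width [-0.00433117  0.00394304]
```

View pics/w21.png

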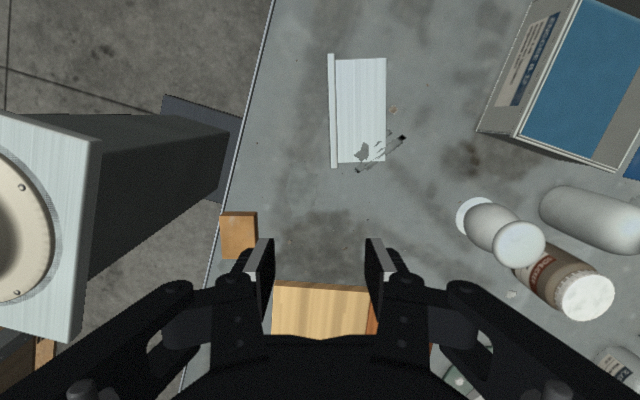

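```bash
python3 - <<'E'
from m import *
P=cloud('t0')
for x in np.arange(.25,.6,.05):
    r=[]
    for y in np.arange(.15,.55,.05):
        m=(abs(P[...,0]-x)<.025)&(abs(P[...,1]-y)<.025)
        r.append(round(float(np.nanmax(P[...,2][m])),2) if m.any() else None)
    print(round(x,2),r)
E
```

```text
0.25 [0.93, 1.07, 1.1, 1.06, -0.9, -0.9, None, -0.91]
0.3 [0.93, 1.15, 1.15, 1.05, 0.98, -0.9, None, -0.91]
0.35 [0.03, 0.9, 0.01, 0.98, -0.9, -0.9, None, -0.91]
0.4 [1.28, 0.01, 0.01, 0.05, 0.05, 0.01, 0.01, 0.01]
0.45 [0.01, 0.01, 0.05, 0.05, 0.01, 0.01, 0.01, 0.01]
0.5 [0.01, 0.01, 0.02, 0.01, 0.01, 0.01, 0.01, 0.01]
0.55 [0.01, 0.01, 0.01, 0.01, 0.01, 0.01, 0.01, 0.0]
```

Call:
servo_tool --steps '[{"x": -2, "y": 30, "z": 0, "yaw": 1}, {"x": -7, "y": 60, "z": -20, "yaw": 2.5}, {"x": -7, "y": 72, "z": -50, "yaw": 2.5}, {"x": -7, "y": 72, "z": -90, "yaw": 2.5}, {"x": -7, "y": 72, "z": -110, "yaw": 2.5}, {"x": -7, "y": 72, "z": -110, "yaw": 2.5}]' --grip 40

```text
time: 21.92
ee_pos: [0.427, 0.2793, 0.1161]
tcp_rot: [179.9, 0.3, 109.9]
wrist_force: [-0.4, 0.4, -0.6]
opening: 0.0399
```

Call:
servo_tool --steps '[{"x": 0, "y": 2, "z": -40, "yaw": 0}, {"x": 0, "y": 2, "z": -75, "yaw": 0}, {"x": 0, "y": 2, "z": -100, "yaw": 0}, {"x": 0, "y": 2, "z": -114, "yaw": 0}, {"x": 0, "y": 2, "z": -116, "yaw": 0}, {"x": 0, "y": 2, "z": -116, "yaw": 0}]'

```text
time: 22.68
ee_pos: [0.4278, 0.2815, 0.0013]
tcp_rot: [179.8, 0.3, 109.9]
wrist_force: [0.5, 0.4, 0.4]
opening: 0.04
```

```bash
python3 - <<'E'
from m import *
snap('wrist','w22')
E
```

```text
(no output)
```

View pics/w22.png

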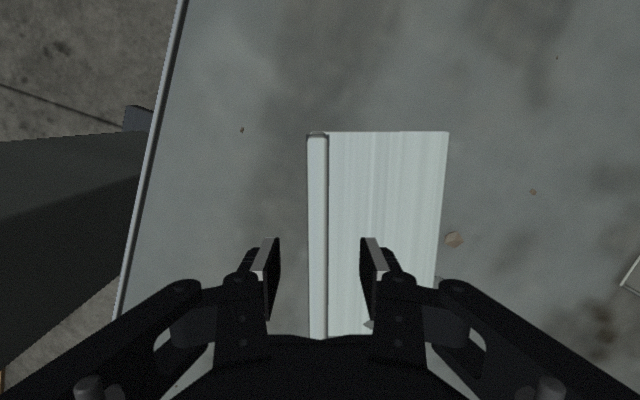

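Upstand (column 318) sits centred between the pads (columns 275 and 362). Close.

Call:
servo_tool --steps '[{"x": 0, "y": 0, "z": 0, "yaw": 0}, {"x": 0, "y": 0, "z": 0, "yaw": 0}, {"x": 0, "y": 0, "z": 0, "yaw": 0}, {"x": 0, "y": 0, "z": 0, "yaw": 0}, {"x": 0, "y": 0, "z": 0, "yaw": 0}]' --grip 3 --grip_force 60

```text
time: 23.35
ee_pos: [0.4282, 0.2819, 0.0023]
tcp_rot: [179.7, 0.2, 109.9]
wrist_force: [-0.5, -0.1, 6.7]
opening: 0.0069
```

```bash
python3 - <<'E'
from m import *
snap('wrist','w23')
z=load('w23');print(z['pos'],z['rot'])
E
python3 fl.py w23
```

```text
[0.42823735 0.28193707 0.00231509] [179.73726737   0.24879889 109.89337118]
upstand 5877 ((423.00634765625, 296.7164611816406), (75.31683349609375, 56.0098876953125), 75.15692138671875) 0.04406388601936679
mean [0.42234621 0.29738853] yaw 19.91351304623323 ext 0.08884859793344865
mid [0.42262455 0.29662018] width [-0.01625481  0.01645341]
```

View pics/w23.png

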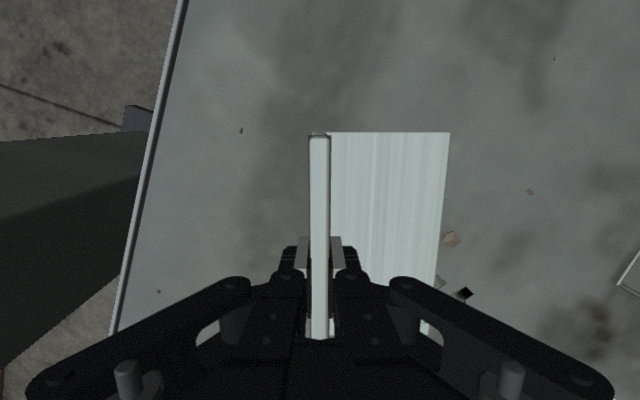

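Call:
servo_tool --steps '[{"x": 0, "y": 0, "z": 10, "yaw": 0}, {"x": 0, "y": 0, "z": 40, "yaw": 0}, {"x": 2, "y": -15, "z": 80, "yaw": 0}, {"x": 10, "y": -55, "z": 100, "yaw": -1}, {"x": 18, "y": -100, "z": 100, "yaw": -2}, {"x": 27, "y": -145, "z": 100, "yaw": -3}, {"x": 35, "y": -190, "z": 100, "yaw": -4}, {"x": 44, "y": -235, "z": 100, "yaw": -5}, {"x": 52, "y": -280, "z": 100, "yaw": -6}, {"x": 60, "y": -320, "z": 100, "yaw": -7}, {"x": 64, "y": -347, "z": 100, "yaw": -7.4}, {"x": 65, "y": -353, "z": 100, "yaw": -7.4}]'

```text
time: 24.9
ee_pos: [0.4932, -0.0724, 0.1025]
tcp_rot: [179.8, 0.3, 102.4]
wrist_force: [0.8, 0.5, -1.8]
opening: 0.0069
```

```bash
python3 - <<'E'
from m import *
snap('wrist','w24');o=get_obs();print(o['ee_pos'],o['tcp_rot'],o['wrist_force'],o['opening'])
P=cloud('w24')
for fn in ['t0','t20','w19']:
    P=cloud(fn)
    b=(574.8e-3,-52.6e-3);c,s=np.cos(np.radians(12.5)),np.sin(np.radians(12.5))
    L=np.dstack([(P[...,0]-.5573)*c+(P[...,1]+.0569)*s,-(P[...,0]-.5573)*s+(P[...,1]+.0569)*c])
    # butt edge: per-y bin transition x where z crosses .026
    pts=[]
    for y in np.arange(-.12,.121,.01):
        m=(abs(L[...,1]-y)<.005)&(L[...,0]>-.03)&(L[...,0]<.07)
        x=L[...,0][m];zz=P[...,2][m]
        if len(x)<10: continue
        lo=x[zz<.026];hi=x[zz>.026]
        if len(lo)<3 or len(hi)<3: continue
        pts.append((y,(np.percentile(lo,97)+np.percentile(hi,3))/2))
    pts=np.array(pts);
    if len(pts)>4:
        k=np.polyfit(pts[:,0],pts[:,1],1);print(fn,len(pts),'butt x at y0',k[1],'dyaw deg',-np.degrees(np.arctan(k[0])),np.std(pts[:,1]-np.polyval(k,pts[:,0])))
    # lateral extents
    m=(L[...,0]>.03)&(L[...,0]<.10)&(P[...,2]>.030)&(P[...,2]<.06)&(abs(L[...,1])<.2)
    print(' y ext',np.percentile(L[...,1][m],[.5,99.5]))
    m=(L[...,0]>-.10)&(L[...,0]<.01)&(P[...,2]>.011)&(P[...,2]<.024)&(abs(L[...,1])<.16)
    print(' deck y ext',np.percentile(L[...,1][m],[.5,99.5]), 'min x',np.percentile(L[...,0][m],1))
E
```

```text
[ 0.49320714 -0.0720409   0.10245526] [179.75023691   0.25059809 102.40960914] [ 0.26324822  1.93630148 -1.30243424] 0.006959887233783362
t0 25 butt x at y0 0.02225331719803996 dyaw deg 0.06716567785565265 0.005100458372428834
 y ext [-0.12881924  0.1289727 ]
 deck y ext [-0.12843034  0.12898001] min x -0.09910859122670138
t20 25 butt x at y0 0.022161011566645867 dyaw deg 0.005281195042781739 0.004730254729691626
 y ext [-0.12830537  0.12877405]
 deck y ext [-0.12951721  0.12881716] min x -0.09896196842795923
w19 9 butt x at y0 0.02627347216715577 dyaw deg -3.8834248262291147 0.002930264558715234
 y ext [-0.12963224 -0.04585499]
 deck y ext [-0.12908235 -0.03152217] min x -0.09893992861951367
```

View pics/w24.png

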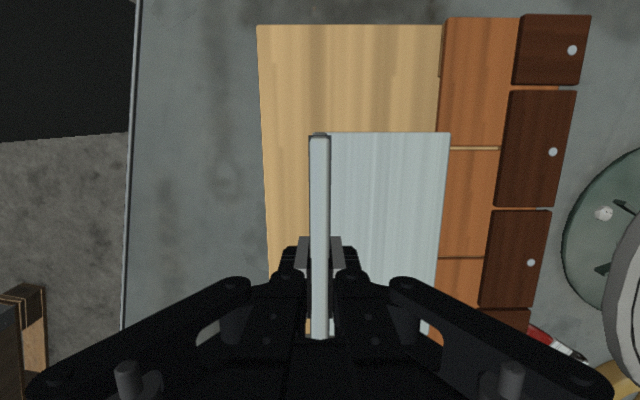

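Call:
servo_tool --steps '[{"x": 0, "y": 0, "z": -30, "yaw": 0.1}, {"x": 0, "y": 0, "z": -55, "yaw": 0.1}, {"x": 0, "y": 0, "z": -70, "yaw": 0.1}, {"x": 0, "y": 0, "z": -78, "yaw": 0.1}, {"x": 0, "y": 0, "z": -78, "yaw": 0.1}]'

```text
time: 25.58
ee_pos: [0.4932, -0.0717, 0.0245]
tcp_rot: [179.8, 0.2, 102.5]
wrist_force: [0.5, 0.4, -0.8]
opening: 0.0071
```

```bash
cat > ck.py <<'E'
from m import *
import sys
fn=sys.argv[1];snap('wrist',fn);z=load(fn)
o=get_obs();print(o['time'],o['ee_pos'],o['tcp_rot'],o['wrist_force'],o['opening'])
P=cloud(fn);c,s=np.cos(np.radians(12.5)),np.sin(np.radians(12.5))
def loc(p): 
    x,y=p[0]-.5573,p[1]+.0569; return np.round([1e3*(x*c+y*s)-20,1e3*(-x*s+y*c),1e3*p[2]],1)
print('TCP loc(butt)',loc(z['pos']))
for v in (145,170,195,220):
    print(v,[tuple(loc(P[v,u])) for u in range(320,500,10)])
E
python3 ck.py w25
```

```text
25.625 [ 0.49350306 -0.07187278  0.02502931] [179.7166068    0.26218974 102.53012801] [-0.25693904  0.1377591  -1.07210515] 0.007111951898932361
TCP loc(butt) [-85.8  -0.6  24.5]
145 [(np.float64(-85.9), np.float64(56.6), np.float64(66.3)), (np.float64(-82.1), np.float64(56.3), np.float64(63.2)), (np.float64(-75.7), np.float64(52.9), np.float64(25.7)), (np.float64(-70.7), np.float64(52.9), np.float64(25.2)), (np.float64(-65.7), np.float64(52.9), np.float64(25.7)), (np.float64(-60.8), np.float64(53.0), np.float64(25.8)), (np.float64(-55.8), np.float64(53.0), np.float64(25.8)), (np.float64(-50.5), np.float64(52.9), np.float64(24.6)), (np.float64(-45.6), np.float64(53.0), np.float64(25.3)), (np.float64(-40.5), np.float64(52.9), np.float64(24.9)), (np.float64(-35.7), np.float64(53.0), np.float64(25.6)), (np.float64(-30.2), np.float64(52.9), np.float64(24.4)), (np.float64(-25.8), np.float64(53.1), np.float64(26.2)), (np.float64(-17.1), np.float64(52.4), np.float64(17.6)), (np.float64(-10.9), np.float64(52.2), np.float64(15.6)), (np.float64(-6.0), np.float64(52.3), np.float64(16.7)), (np.f
[... 2483 characters left out ...]
6), np.float64(26.2)), (np.float64(-53.4), np.float64(13.1), np.float64(24.7)), (np.float64(-48.1), np.float64(13.2), np.float64(24.9)), (np.float64(-42.6), np.float64(13.1), np.float64(24.7)), (np.float64(-37.2), np.float64(13.1), np.float64(24.7)), (np.float64(-31.7), np.float64(13.0), np.float64(24.5)), (np.float64(-27.1), np.float64(13.7), np.float64(26.5)), (np.float64(-21.4), np.float64(13.4), np.float64(25.7)), (np.float64(-11.7), np.float64(10.2), np.float64(16.4)), (np.float64(-6.6), np.float64(10.6), np.float64(17.6)), (np.float64(-0.2), np.float64(10.1), np.float64(16.2)), (np.float64(5.1), np.float64(10.4), np.float64(17.1)), (np.float64(0.4), np.float64(16.4), np.float64(34.4))]
```

View pics/w25.png

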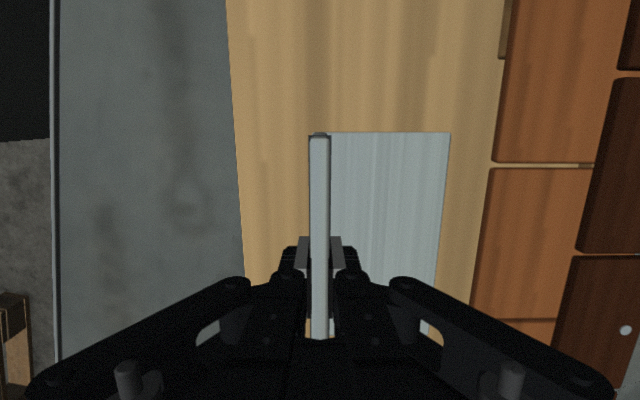

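Call:
servo_tool --steps '[{"x": 0, "y": 0, "z": -3, "yaw": 0}, {"x": 5, "y": 1, "z": -3, "yaw": 0}, {"x": 12, "y": 2.7, "z": -3, "yaw": 0}, {"x": 19, "y": 4.2, "z": -3, "yaw": 0}, {"x": 26, "y": 5.8, "z": -3, "yaw": 0}, {"x": 30, "y": 6.6, "z": -3, "yaw": 0}, {"x": 30, "y": 6.6, "z": -3, "yaw": 0}]'

```text
time: 26.5
ee_pos: [0.5237, -0.0652, 0.0219]
tcp_rot: [179.7, 0.3, 102.5]
wrist_force: [-0.5, 0.2, -1.6]
opening: 0.0071
```

```bash
python3 ck.py w26 | head -2
```

```text
26.55 [ 0.52344389 -0.06525694  0.02188722] [179.74030779   0.25811069 102.53404788] [-0.10965359 -0.51991152 -0.95443105] 0.006900937233355578
TCP loc(butt) [-54.6  -0.8  21.9]
```

View pics/w26.png

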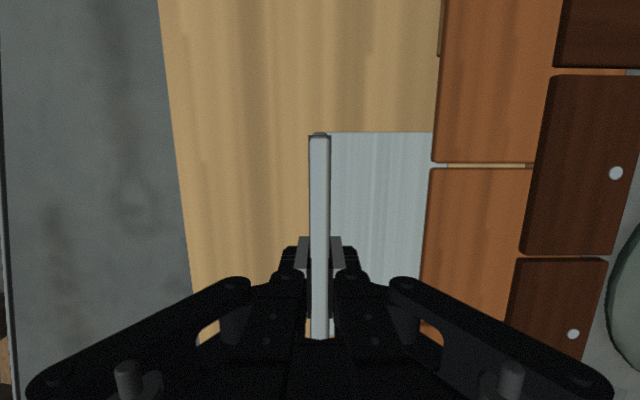

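Call:
servo_tool --steps '[{"x": 6, "y": 1.4, "z": 0, "yaw": 0}, {"x": 13, "y": 2.9, "z": 0, "yaw": 0}, {"x": 20, "y": 4.5, "z": 0, "yaw": 0}, {"x": 26, "y": 5.9, "z": 0, "yaw": 0}, {"x": 28, "y": 6.4, "z": 0, "yaw": 0}, {"x": 28, "y": 6.4, "z": 0, "yaw": 0}]'

```text
time: 27.3
ee_pos: [0.5515, -0.0588, 0.0218]
tcp_rot: [179.8, 0.3, 102.5]
wrist_force: [-0.0, -0.1, -1.4]
opening: 0.007
```

```bash
python3 ck.py w27 | head -2; python3 - <<'E'
from m import *
snap('top','t27')
z=load('t27');cv2.imwrite('pics/t27c.png',cv2.resize(z['im'][90:270,170:450,::-1],None,fx=2.85,fy=2.85,interpolation=cv2.INTER_CUBIC))
P=cloud('w27');c,s=np.cos(np.radians(12.5)),np.sin(np.radians(12.5))
x,y=P[...,0]-.5573,P[...,1]+.0569;lx=1e3*(x*c+y*s)-20;ly=1e3*(-x*s+y*c);Z=P[...,2]*1e3
for a in range(-80,110,20):
    m=(abs(ly-a)<10)&(lx>5)&(lx<40);m2=(abs(ly-a)<10)&(lx>-15)&(lx<-4)&(Z>10)&(Z<40)
    m3=(abs(ly-a)<10)&(lx>-5)&(lx<50)&(Z>31)&(Z<45)
    if m.sum()>20: print(a,'shingle z',np.nanmedian(Z[m]),'leaf/deck z',np.nanmedian(Z[m2]) if m2.any() else None,'butt x', np.percentile(lx[m3],1))
E
```

```text
27.35 [ 0.55135531 -0.05881378  0.02182789] [179.75225904   0.25388718 102.53934358] [-0.26509408 -0.56204463 -2.11311101] 0.006860689971050499
TCP loc(butt) [-26.1  -0.6  21.8]
-60 shingle z 34.66741561620232 leaf/deck z None butt x 34.11741930467245
-40 shingle z 34.551215290172685 leaf/deck z None butt x 28.7179906640967
-20 shingle z 34.97765759656549 leaf/deck z None butt x 0.051556240073702145
0 shingle z 105.44828491191342 leaf/deck z 22.557348376419014 butt x -0.6931887574420132
20 shingle z 109.11510530186274 leaf/deck z 22.571270273407126 butt x -0.6754906643878602
40 shingle z 34.719357661951236 leaf/deck z 22.570623054537528 butt x -0.6433529953450389
60 shingle z 34.946868488131166 leaf/deck z 17.990498307643797 butt x -0.7113141040626489
80 shingle z 35.005799794485135 leaf/deck z 17.033091084950637 butt x -0.7406595991651673
100 shingle z 34.97462356144825 leaf/deck z 17.1014848691632 butt x -0.9471851861539325
```

View pics/w27.png

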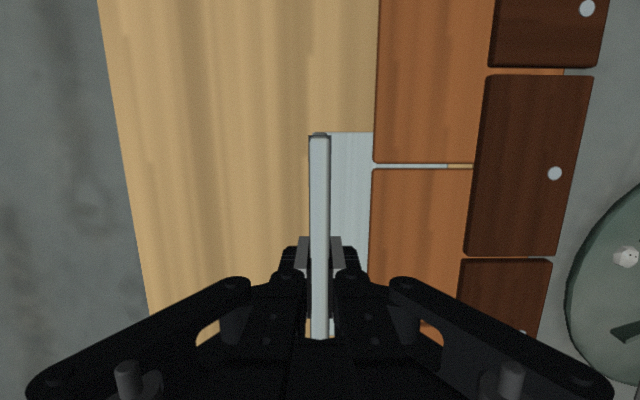

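Call:
servo_tool --steps '[{"x": 0, "y": 0, "z": -1, "yaw": 0}, {"x": 0, "y": 0, "z": -2, "yaw": 0}, {"x": 0, "y": 0, "z": -2, "yaw": 0}, {"x": 0, "y": 0, "z": -2, "yaw": 0}]'

```text
time: 27.9
ee_pos: [0.5513, -0.0589, 0.0203]
tcp_rot: [179.7, 0.3, 102.5]
wrist_force: [-2.2, 0.3, 4.9]
opening: 0.0067
```

Call:
servo_tool --steps '[{"x": 0, "y": 0, "z": -0.9, "yaw": 0}, {"x": 0, "y": 0, "z": -0.9, "yaw": 0}, {"x": 0, "y": 0, "z": -0.9, "yaw": 0}, {"x": 0, "y": 0, "z": -0.9, "yaw": 0}]'

```text
time: 28.4
ee_pos: [0.5513, -0.0589, 0.0203]
tcp_rot: [179.7, 0.3, 102.5]
wrist_force: [-4.5, 0.8, 8.8]
opening: 0.0067
```

```bash
python3 ck.py w28 | head -2
```

```text
28.45 [ 0.5512907  -0.0589098   0.02030628] [179.70708197   0.2724677  102.52994142] [-4.33844656  0.8902199   9.03618387] 0.007060181317152121
TCP loc(butt) [-26.3  -0.6  20.3]
```

Call:
servo_tool --steps '[{"x": 0, "y": 0, "z": -1, "yaw": 0}, {"x": 0, "y": 0, "z": -1, "yaw": 0}, {"x": 0, "y": 0, "z": -1, "yaw": 0}, {"x": 0, "y": 0, "z": -1, "yaw": 0}, {"x": 0, "y": 0, "z": -1, "yaw": 0}, {"x": 0, "y": 0, "z": -1, "yaw": 0}]'

```text
time: 29.2
ee_pos: [0.5513, -0.0589, 0.0203]
tcp_rot: [179.7, 0.3, 102.5]
wrist_force: [-4.9, 0.7, 10.2]
opening: 0.0064
```

```bash
python3 ck.py w29 | head -2; python3 - <<'E'
from m import *
snap('top','t29')
z=load('t29');cv2.imwrite('pics/t29c.png',cv2.resize(z['im'][90:270,170:450,::-1],None,fx=2.85,fy=2.85,interpolation=cv2.INTER_CUBIC))
for fn in ['t0','t29']:
    P=cloud(fn)
    for n,a in dict(spin=(.59,.70,.16,.26,.02,.12),tin=(.58,.70,-.39,-.27,.03,.07)).items():
        q=S(P,*a); print(fn,n,len(q),rectfit(q[:,:2])[0],q[:,2].max())
q=S(cloud('t29'),.48,.6,-.29,-.2,.06,.13);print('bottle',np.median(q,0),q[:,2].max())
P=cloud('w29');c,s=np.cos(np.radians(12.5)),np.sin(np.radians(12.5))
x,y=P[...,0]-.5573,P[...,1]+.0569;lx=1e3*(x*c+y*s)-20;ly=1e3*(-x*s+y*c);Z=P[...,2]*1e3
for a in range(20,110,20):
    m=(abs(ly-a)<10)&(lx>2)&(lx<15)&(Z<60);m2=(abs(ly-a)<10)&(lx>-15)&(lx<-4)&(Z>10)&(Z<40)
    print(a,np.nanmedian(Z[m]),np.nanmedian(Z[m2]))
# leaf end at y=+60: edge direction via upstand top
m=(Z>58)&(Z<68)&(ly>15)&(ly<70)&(lx>-40)&(lx<-15)
print('upstand y max',np.percentile(ly[m],99),'slope deg',np.degrees(np.polyfit(ly[m],lx[m],1)[0]),'x',lx[m].mean())
E
```

```text
29.25 [ 0.55132844 -0.05890955  0.02031472] [179.67557441   0.28494329 102.53026616] [-5.76165605  1.40944789  9.74837156] 0.00743513147993982
TCP loc(butt) [-26.3  -0.7  20.3]
t0 spin 317 (649.6099853515625, 213.8583221435547) 0.1075747691758221
t0 tin 369 (639.410888671875, -326.3076171875) 0.06094429240807714
t29 spin 317 (650.0729370117188, 213.44189453125) 0.10822546876236794
t29 tin 369 (639.835205078125, -325.54315185546875) 0.059915905844926946
bottle [ 0.53414852 -0.23344898  0.08441288] 0.11630632088632487
20 34.941009907622 21.028582256260872
40 34.68347576075546 21.068743227253012
60 34.95768649098047 18.07134987843696
80 35.010330825063555 17.054178212490022
100 35.02345691050232 17.099399494506553
upstand y max 58.97775136130572 slope deg -0.08275135810311289 x -26.61283250484105
```

View pics/t29c.png

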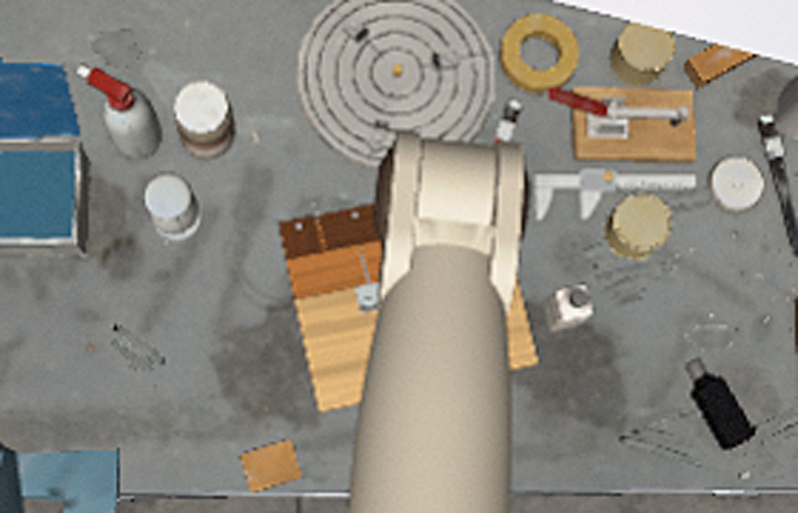

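```bash
python3 - <<'E'
from workcell import get_obs, job_done
o=get_obs();print(o['time'],o['wrist_force'],o['opening'])
print(job_done())
E
```

```text
29.3 [-5.60503305  0.15838918  9.12362362] 0.0071467953080932185
the job is handed in; nothing more can be done
None
```

I stood the bottle upright on the bench about 20 mm to the right of the board and let go of it. Then I gripped the flashing by its upstand, slid it under the lower shingles and held it pressed on the board. The job was handed in at 29.3 s.

**Final checks before hand-in:**
- **Flashing position:** the free edge is about 40 mm under the shingles (roughly 40 ± 2 mm, given the calibration). It is square to the board within about 0.1° and less than 1 mm off centre, well between the end battens.
- **Flashing flat:** the leaf's top is 4.0 mm above the deck, which is its own thickness.
- **Shingles:** their top still reads level, about 18 mm above the deck, so they are not lifted.
- **Push:** the wrist force last read 9.1 to 10.2 N straight down. There was also a sideways force of about 5.6 N toward the robot that I did not remove. The fingers still hold the upstand.
- **Bystanders:** the spindle piece and the tin moved less than 1 mm between the first and last top views. The bottle is still standing.

**What disagreed or missed:**
- The fingertips appear in the wrist camera about 40 mm farther back than the interface text says, so my first two closes on the bottle cap missed. I set the heights from the pictures after that.
- The arm cannot tilt its tool, so I turned the bottle upright by letting it swing in a loosened grip and nudging its base against the edge of the board.

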